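Set and clamp the fence of the nest-box drilling jig

TASK

Set up the drilling jig for the next batch of nest-box boards: slide the slotted fence until the foot of its wooden face lies on the pencil line at both of its ends, then tighten both black clamping levers clockwise until they are firm. Do not force the levers, or the threads in the plywood will strip, and leave the other things on the table where they are.

Things in the scene. Friction and masses are not known exactly. Their poses are not given: they have to be found in the camera images.
- jig: The drilling jig, fixed to the table: plywood 290 (x) by 330 (y) mm, its top 18 mm above the table, with two upright 8 mm bolts at (0, +90) and (0, -90) mm, a pine back stop along its far edge (near face at x = +152 mm, top 58 mm above the table) and a small end block at its far left corner. Origin: on the table, midway between the bolts; x away from the robot to the back stop.
- fence_grip (a point): The loose fence, 0.65 kg: aluminium angle 250 mm long with a pine facing. Its upright wall is 18 mm thick, 50 mm high over the plywood; pinch it from above. Point: middle of the wall, 43 mm above the table; x across the wall, away from the robot, to the pine face 9 mm off; y along the fence. Its flat foot, 6 mm thick, reaches 105 mm from the wall towards the robot, over the bolts.
- fence_left (a point): Left (+y) end of the lower edge of the fence's pine face, on the plywood, 125 mm from mid-length: this edge belongs on the line. The foot's two slots (10 x 74 mm) over the bolts let the fence slide some 30 mm either way along the jig's x and turn a few degrees; it starts up to 0.06 rad skew. Only its weight holds it while the levers are slack.
- fence_right (a point): Right (-y) end of the lower edge of the fence's pine face, on the plywood, 125 mm from mid-length: it belongs on the line too.
- pencil_line: A black carpenter's pencil line, 2.4 mm wide, right across the plywood along the jig's y, showing past both ends of the fence, 8 to 46 mm beyond the middle of the pine face at the start. Origin: its middle, on the plywood, on the jig's x axis (midway between the bolts); x points across it, away from the robot, y along it.
- lever_left_axis (a point): Left (+y) clamping lever: black hub 23 mm across on the fixed upright bolt, one handle reaching sideways. Point on the turning axis, 60 mm above the table; x points from the handle's end to the bolt. Turns about the vertical, clockwise from above to tighten. Starts slack, handle towards the robot (jig's -x) give or take 1 rad; gets tight after 0.4 to 1.3 rad, not told by its angle: feel it.
- lever_left_end (a point): Near the handle's end, left lever: 60 mm from the axis, 60 mm above the table. Round bar 12 mm thick, middle 62 mm up here (fence's foot below: 24 mm), overall reach 72 mm. Pushed sideways here it turns slack at a steady 4 N; then, within 10 mm of travel, resistance climbs steeply: at 8 to 10 N it is properly tight and stays so when let go; above 13 N the thread strips.
- clamp_left: Fixed round steel bolt, 8 mm thick, through the left slot of the fence, carrying a loose washer (24 mm across, 3 mm thick) and the left lever; origin: foot of the bolt, on the plywood. Slack, the washer hangs 1 to 5 mm above the fence's foot; the lever presses it down on the foot.
- lever_right_axis (a point): Right (-y) clamping lever: black hub 23 mm across on the fixed upright bolt, one handle reaching sideways. Point on the turning axis, 60 mm above the table; x points from the handle's end to the bolt. Turns about the vertical, clockwise from above to tighten. Starts slack, handle towards the robot (jig's -x) give or take 1 rad; gets tight after 0.4 to 1.3 rad, not told by its angle: feel it.
- lever_right_end (a point): Near the handle's end, right lever: 60 mm from the axis, 60 mm above the table. Round bar 12 mm thick, middle 62 mm up here (fence's foot below: 24 mm), overall reach 72 mm. Pushed sideways here it turns slack at a steady 4 N; then, within 10 mm of travel, resistance climbs steeply: at 8 to 10 N it is properly tight and stays so when let go; above 13 N the thread strips.
- clamp_right: Fixed round steel bolt, 8 mm thick, through the right slot of the fence, carrying a loose washer (24 mm across, 3 mm thick) and the right lever; origin: foot of the bolt, on the plywood. Slack, the washer hangs 1 to 5 mm above the fence's foot; the lever presses it down on the foot.
- nest_box_center (a point): Bystander: a half-built pine nest box, 240 x 160 x 150 mm, lying on the table to the left. Its centre, 75 mm up.
- board_stack_center (a point): Bystander: a stack of three pine boards, 180 x 120 x 54 mm, to the right. Its middle, 27 mm up.
- screwdriver_grip (a point): Bystander: a screwdriver, 210 mm long, lying to the right. Middle of its handle.
- screw_tin_center (a point): Bystander: a round metal tin of screws, 64 mm across, 75 mm high, to the left. Its centre.

How it is judged (in metres and radians):
On the way, in this order (a step that is already met when the one before it is completed fails the run):
1. the foot of the fence's face is on the pencil line at both ends (within 2 mm) (x of fence_left in the frame of pencil_line between -0.002 and 0.002 m and x of fence_right in the frame of pencil_line between -0.002 and 0.002 m), for 0.2 s.
2. both levers clamp the fence (contact force between each of clamp_left, clamp_right and fence above 30 N), for 0.2 s.
At the end, for the whole second after the job is handed in: The foot of the fence's pine face is within 2 mm of the pencil line at both ends, the fence lies flat and at rest, and both clamps press on it with more than 30 N (levers pushed to about 6.5 N or more at the handle's end) (all of step 1 and all of step 2 and angle between fence_grip's own z axis and vertical below 0.02 rad and linear speed of fence below 0.005 m/s); the robot touches nothing.
It fails at once if the left lever is over-tightened (its washer presses on the fence with more than 150 N: above about 14 N at the handle's end) (contact force between clamp_left and fence above 150 N).
It fails at once if the right lever is over-tightened (its washer presses on the fence with more than 150 N: above about 14 N at the handle's end) (contact force between clamp_right and fence above 150 N).
It fails at once if a bystander is moved by more than 15 mm (distance of any of nest_box_center, board_stack_center, screwdriver_grip, screw_tin_center from where it was at the start of the episode above 0.015 m).
It also fails if it takes over 67 s, if anything falls off the work surface, if the arm or the gripper's body presses on something with over 40 N, if the wrist force passes 120 N, or if a joint passes its speed limit or range.

ROBOT

A 6-joint arm with a two-finger parallel gripper is mounted at the origin on the work surface. World frame = base frame: x ahead of the robot, y to its left, z up, the work surface at z = 0. Lengths are in m, angles in degrees, forces in N, time in s.
With the tool pointing down it reaches from about 0.4 to 0.825 m from the base axis. Payload 7 kg.
Tool frame: the origin (TCP) lies at the very end of the fingers, on their centre line; the grasp point (between the pads) lies hold_point_z behind it (hold_point_z is the distance from the TCP to the grasp point, in m); z points along the fingers, y is the direction in which the jaws open and shut (so a half turn about z gives the same grasp; the last joint's range is limited). The gripper opens to 88 mm and grips with 3 to 60 N. Pads are 19 mm wide; open, the fingers measure 130 mm over their backs; the gripper's body (78 mm by 193 mm) begins 47 mm behind the grasp point.
Start: joints at [80.163, 20.546, 0.682, 0, -70.136, -16.507], TCP at [0.3, 0.605, 0.191] pointing down, gripper open.
Joint ranges: [-176.03, 176.03], [-82.01, 121.73], [-58.28, 71.71], [-173.87, 95.51], [-174.79, -0.11], [-173.66, 173.66]. Speed limits (degrees/s): [136.94, 136.94, 172.46, 180, 180, 180].

INTERFACE

Orientations are given as [roll, pitch, yaw] about the fixed x, y, z axes, in that order (R = Rz(yaw) Ry(pitch) Rx(roll)).
In Python, from plant import get_obs, snapshot, close_job, hold_point_z gives the robot as it stands. The module is installed in compiled form; this text tells all that it offers.
- The arm moves only by the tool jog_arm, never from a script. Its argument "commands" is a list of rows, each a list of 4 numbers: the shift along the world's x, y, z in mm, then the turn about the world's z in degrees. In form: [[x, y, z, turn], ...]. A call has exactly 10 rows; each row shifts and turns the commanded pose from where the row before left it; what a row does not reach is not made up. A row lasts 1/12 s, in which the tool goes at most 41.7 mm and 7.16 degrees, less where a joint would pass 70% of its speed; a pose out of reach is approached as far as the arm can. A call is refused whole if a number of a shift passes 41.7 or a number of a turn 7.16, either way. A call with a gripper value outside its range is refused whole. "fingers" is the finger opening in mm, from 0 to 87.6, set as the call begins (left out, the last holds). The fingers move at their own pace and stop on an object; the grip force is fixed at half the most. Time passes only in rows, so rows that do not move let the fingers close, or fill a call up. It gives the time, the measured TCP pose, the force and the opening at its end, in the units of the state.
- get_obs(): the state, without advancing time (a new reading comes with each control period).
- snapshot(name): name is "scene" or "side" or "wrist"; returns a dict with "image" (400x640x3 uint8, red, green, blue), "fov_y" (degrees; the focal length in pixels is half the picture's height over the tangent of half this angle, whatever the lens; pixels are square), "cx", "cy" (the principal point, pixels), "rvec" (rotation vector, rad) and "tvec" (3), from world to camera coordinates, as OpenCV has them; the wrist camera has in their place "mount" (4x4, takes a point from camera to tool coordinates, whose origin is the TCP and whose axes are the flange's). Camera axes: x right, y down, z forward; pixel columns grow to the right and rows downward; lengths in m; the calibration is good to about 2 mm. The wrist camera is an equidistant fisheye: a pixel r from the principal point sees the ray r / f radians off the axis. A picture is of the moment at which its call begins: read the wrist's pose just before it. There is no depth.
- close_job(): hands the job in, once; it reports no verdict.
The state is a dict: "clock": time; "joint_pos": joint angles; "qvel": joint speeds; "tau": joint torques, N m; "tool_pos": TCP position; "orientation": TCP orientation; "force": force on the tool from outside, world axes, zero at the start; "moment": the same for the moment, N m; "opening": finger opening in m.
Only numpy, scipy, OpenCV 4.12 (cv2) and the standard library are available. Lean on these libraries where they do the work, as an engineer would, in place of code of your own. Each camera call takes 0.05 s, during which the arm holds its last target.

## Working session

There is one attempt and no reset: what is moved stays moved. The work goes in short steps, Python scripts to look and compute and a tool call to move; the robot and the scene stay as the last step left them, time stands still between calls to the robot, and variables do not carry over. Pictures are saved under pics/ and viewed, and the job is handed in when it is done.

Besides the shell and the picture viewer there is one more tool, called after "Emit:" as name(argument=value, ...) on one line, values as JSON. jog_arm: Moves the arm, as the interface text tells. Its arguments: {"type":"object","properties":{"commands":{"type":"array","items":{"type":"array","items":{"type":"number"}}},"fingers":{"type":"number"}},"required":["commands"]}

```bash
mkdir -p pics
cat > h.py <<'E'
import numpy as np, cv2, json
from plant import get_obs, snapshot, close_job, hold_point_z
from scipy.spatial.transform import Rotation as R
def save(name,fn):
    o=get_obs(); s=snapshot(name); cv2.imwrite('pics/'+fn+'.png',s['image'][:,:,::-1])
    d={k:(np.array(v).tolist()) for k,v in s.items() if k!='image'}; d['obs']={k:np.array(v).tolist() for k,v in o.items()}
    json.dump(d,open('pics/'+fn+'.json','w')); return d
def load(fn): return json.load(open('pics/'+fn+'.json')), cv2.imread('pics/'+fn+'.png')
def cam(d):
    f=200/np.tan(np.radians(d['fov_y'])/2)
    if 'mount' in d:
        o=d['obs'];T=np.eye(4);T[:3,:3]=R.from_euler('xyz',o['orientation'],degrees=True).as_matrix();T[:3,3]=o['tool_pos']
        M=T@np.array(d['mount']); return f,M[:3,:3],M[:3,3],True
    Rm=cv2.Rodrigues(np.array(d['rvec']))[0]; return f,Rm.T,-Rm.T@np.array(d['tvec']).ravel(),False
def px2w(d,u,v,z):
    f,Rm,c,fe=cam(d); x=(u-d['cx']);y=(v-d['cy'])
    if fe:
        r=np.hypot(x,y);th=r/f; ray=np.array([np.sin(th)*x/r,np.sin(th)*y/r,np.cos(th)]) if r>0 else np.array([0,0,1.])
    else: ray=np.array([x/f,y/f,1])
    w=Rm@ray; return c+w*(z-c[2])/w[2]
def w2px(d,p):
    f,Rm,c,fe=cam(d); q=Rm.T@(np.array(p)-c)
    if fe:
        r=np.hypot(q[0],q[1]);th=np.arctan2(r,q[2]); return np.array([d['cx']+f*th*q[0]/r,d['cy']+f*th*q[1]/r])
    return np.array([d['cx']+f*q[0]/q[2],d['cy']+f*q[1]/q[2]])
def crop(fn,x0,y0,x1,y1,k,out):
    im=cv2.imread('pics/'+fn+'.png')[y0:y1,x0:x1]; cv2.imwrite('pics/'+out+'.png',cv2.resize(im,None,fx=k,fy=k,interpolation=cv2.INTER_CUBIC))
E
python3 -c "
from h import *
o=get_obs();print(o,hold_point_z)
for n in ['scene','side','wrist']:
    d=save(n,n+'0');print(n,d['fov_y'],d['cx'],d['cy'],cam(d)[2])
"
```

```text
{'clock': 0.0, 'joint_pos': array([ 8.01624867e+01,  2.05916985e+01,  6.33558995e-01, -2.03107030e-02,
       -7.01374594e+01, -1.65070995e+01]), 'qvel': array([ 0.03640591,  0.09383823, -0.04206325,  0.02733464, -0.00273122,
       -0.01452509]), 'tau': array([-1.52482065e-03, -5.82712448e+01,  2.93063629e+01,  6.99763566e+00,
        6.81553240e-03, -1.59062547e-04]), 'tool_pos': array([0.29932388, 0.60437643, 0.19031755]), 'orientation': array([ 1.79902916e+02, -8.85918501e-03, -2.63515221e+01]), 'force': array([-0.16084449, -0.33010039,  0.19712749]), 'moment': array([ 0.01887838,  0.01350845, -0.00740837]), 'opening': 0.08745441043234767} 0.0188
scene 46.22084830162503 316.3480225460347 202.56456647588632 [1.58175452 0.48605794 1.24306854]
side 56.710826704790115 318.7098207061573 202.39683938308207 [ 0.42085813 -0.7051871   0.80842112]
wrist 65.70646984690485 316.90057349497386 201.1683848298726 [0.36853677 0.57119408 0.38332139]
```

View pics/scene0.png

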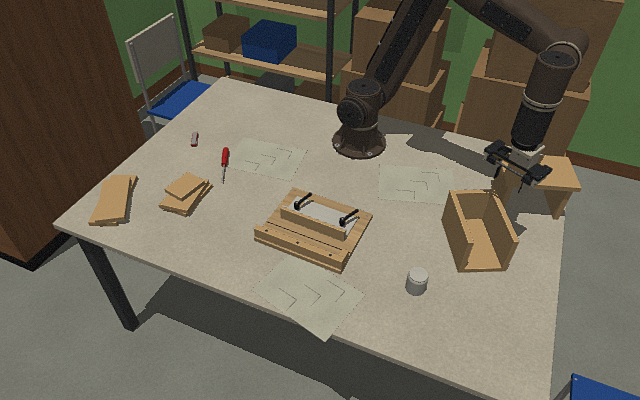

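View pics/side0.png

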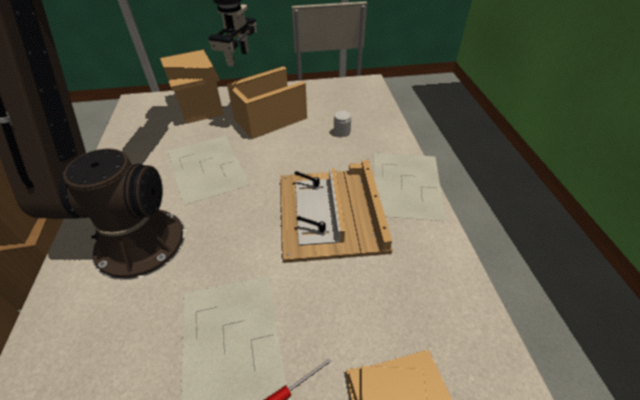

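View pics/wrist0.png

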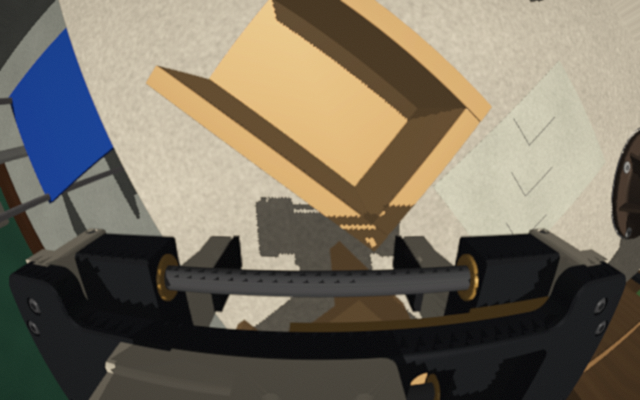

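The scene and side views show the jig in the middle: fence around (315,213) in scene and (325,210) in side, with both handles pointing roughly towards the robot. The gripper is near the nest box. Next I'll enlarge the jig area.

```bash
python3 -c "
from h import *
crop('scene0',245,175,385,280,5.7,'s0c'); crop('side0',270,150,400,270,5,'d0c')"
```

```text
(no output)
```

View pics/s0c.png

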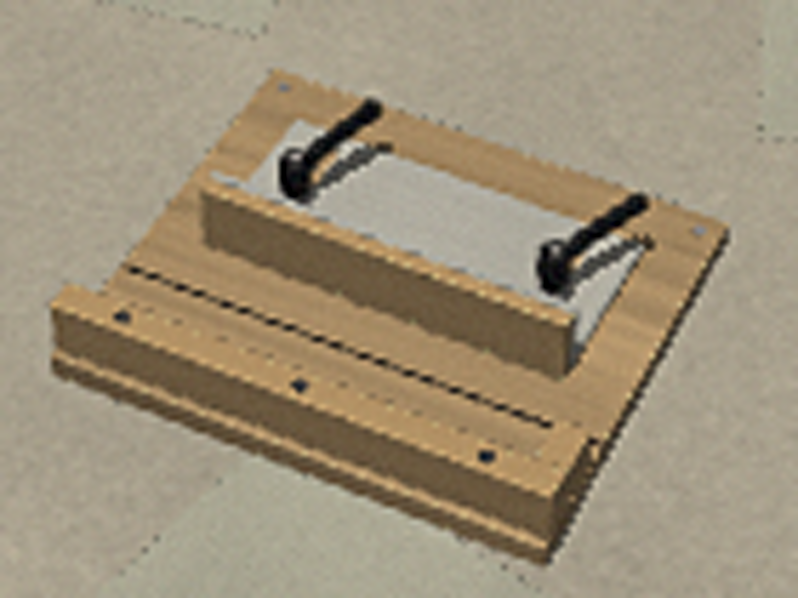

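View pics/d0c.png

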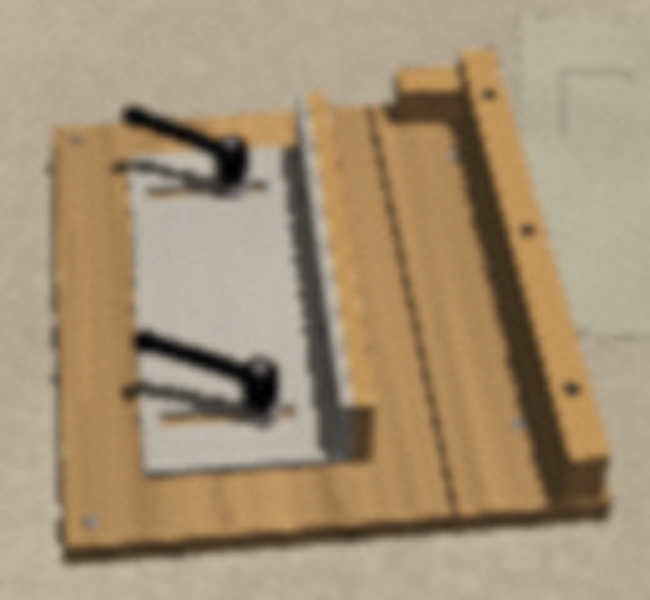

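```bash
cat > m0.py <<'E'
from h import *
d,_=load('scene0'); e,_=load('side0')
S=lambda X,Y,z: px2w(d,245+(X+.5)/5.7-.5,175+(Y+.5)/5.7-.5,z)
D=lambda X,Y,z: px2w(e,270+(X+.5)/5-.5,150+(Y+.5)/5-.5,z)
def show(n,a,b=None): print(n,(a*1000).round(1)[:2],None if b is None else (b*1000).round(1)[:2])
show('near right corner',S(272,70,.018),D(65,548,.018))
show('near left corner',S(728,230,.018),D(55,128,.018))
show('line R',S(130,268,.018),D(452,512,.018))
show('line L',S(550,425,.018),D(372,110,.018))
show('foot R',S(207,243,.018),D(367,462,.018))
show('foot L',S(565,378,.018))
show('top face R',S(203,192,.068),D(373,408,.068))
show('top face L',S(575,318,.068),D(322,93,.068))
show('hubR',S(292,160,.07),D(260,367,.07))
show('hubL',S(552,250,.07),D(233,147,.07))
show('endR',S(375,107,.062),D(145,338,.062))
show('endL',S(642,202,.062),D(130,115,.062))
E
python3 m0.py
```

```text
near right corner [ 395.5 -130.3] [ 391.3 -133.8]
near left corner [413.1 201.1] [406.1 193.8]
line R [ 597.3 -131.7] [ 594.2 -139.8]
line L [609.3 156.5] [609.9 180.9]
foot R [558.3 -97.4] [ 555.9 -100.8]
foot L [571.3 151.3] None
top face R [562.  -95.6] [ 556.7 -104.8]
top face L [566.5 153.3] [570.6 144.8]
hubR [515.8 -56.4] [502.5 -70.4]
hubL [522.1 121.1] [510.4 102.2]
endR [442.9 -32.3] [444.7 -34. ]
endL [453.9 154.6] [452.9 148.8]
```

Emit:
jog_arm(commands=[[12, -27, 2, -3.4], [12, -27, 2, -3.4], [12, -27, 2, -3.4], [12, -27, 2, -3.4], [12, -27, 2, -3.4], [12, -27, 0, -3.4], [12, -27, 0, -3.4], [12, -27, 0, -3.4], [12, -27, 0, -3.4], [12, -27, 0, -3.4]])

```text
clock: 0.98
tool_pos: [0.4198, 0.3334, 0.2012]
orientation: [180.0, -0.0, -60.5]
force: [1.0, 0.2, 0.7]
opening: 0.0876
```

Emit:
jog_arm(commands=[[13, -27, 0, -3.3], [13, -27, 0, -3.3], [13, -27, 0, -3.3], [13, -27, 0, -3.3], [13, -27, 0, -3.3], [13, -27, -2, -3.3], [12, -27, -2, -3.3], [12, -27, -2, -3.3], [12, -27, -2, -3.3], [12, -27, -2, -3.3]])

```text
clock: 1.82
tool_pos: [0.5458, 0.0634, 0.1911]
orientation: [180.0, 0.0, -93.5]
force: [0.3, -0.2, 0.7]
opening: 0.0874
```

```bash
python3 -c "
from h import *
d=save('wrist','w1');print(d['obs']['tool_pos'],d['obs']['orientation'],d['obs']['force'],d['obs']['qvel'])"
```

```text
[0.5457800010727237, 0.06340099038955362, 0.19111089732605263] [179.99343378837432, 0.0023073002175817148, -93.50512184188736] [0.33185265942858655, -0.21157283591291087, 0.7197623524702006] [-39.63155809821827, 10.540717060317526, 9.573698435453208, 0.10288684984928723, 1.1305646616870233, -0.019489020369178066]
```

View pics/w1.png

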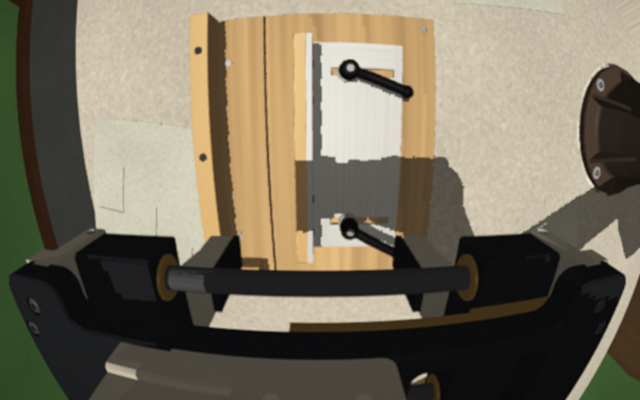

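Emit:
jog_arm(commands=[[0, 4, 12, 0], [0, 6, 12, 0], [0, 6, 12, 0], [0, 6, 8, 0], [0, 6, 6, 0], [0, 6, 5, 0], [0, 3, 2, 0], [0, 0, 0, 0], [0, 0, 0, 0], [0, 0, 0, 0]])

```text
clock: 2.7
tool_pos: [0.5452, 0.1018, 0.2477]
orientation: [179.9, -0.0, -93.3]
force: [-0.0, 0.4, -0.6]
opening: 0.0876
```

```bash
python3 -c "
from h import *
d=save('wrist','w2');print(d['obs']['tool_pos'],d['obs']['orientation'],d['obs']['force'],d['obs']['qvel'])
crop('w2',180,0,460,135,2.85,'w2a');crop('w2',180,125,460,260,2.85,'w2b')
"
```

```text
[0.5452072597546952, 0.10179076897480727, 0.24766025910581027] [179.94871183442527, -0.0246461889960889, -93.33348983653323] [-0.04838773878094844, 0.4338648426361079, -0.5716432149346811] [-0.32738610482724173, 0.06971510242980936, 0.11336296627672438, 0.0895012781868413, -0.042866678902444943, -0.03884152315224274]
```

View pics/w2a.png

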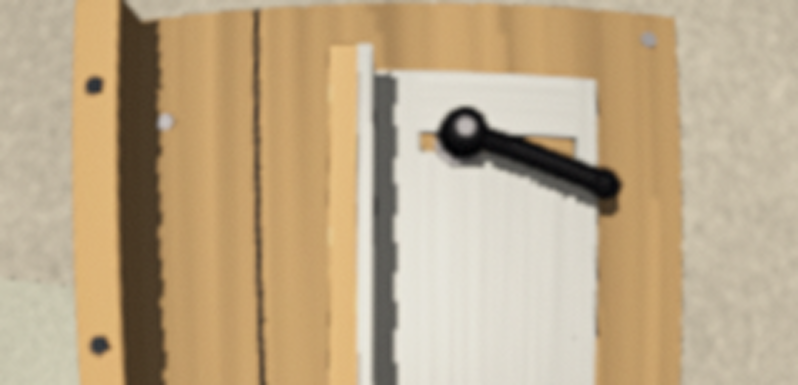

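View pics/w2b.png

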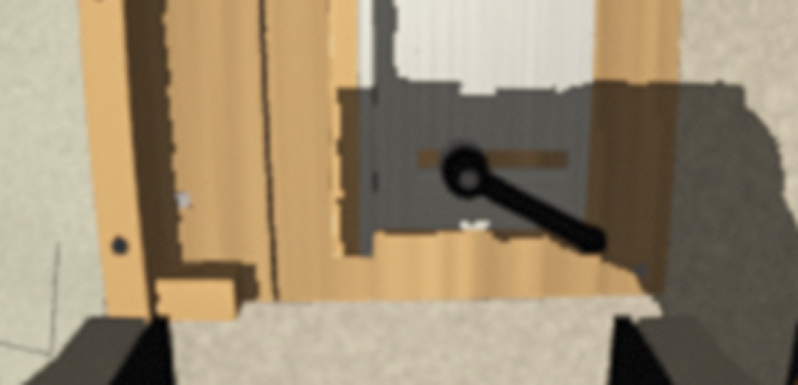

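```bash
cat > m2.py <<'E'
from h import *
d,_=load('w2')
def A(n,X,Y,z): p=px2w(d,180+(X+.5)/2.85-.5,(Y+.5)/2.85-.5,z);print(n,(p*1000).round(1)[:2]);return p
def B(n,X,Y,z): p=px2w(d,180+(X+.5)/2.85-.5,125+(Y+.5)/2.85-.5,z);print(n,(p*1000).round(1)[:2]);return p
print('cam',cam(d)[2])
A('line R',257,12,.018);A('line mid',261,370,.018);B('line mid',265,60,.018);B('line L',274,298,.018)
A('corner NR',675,17,.018);B('corner NL',664,296,.018)
A('face top R',330,45,.068);A('face top mid',330,375,.068);B('face top 90',331,90,.068);B('face top L',343,254,.068)
A('wall back R',373,44,.068);B('wallback L',372,255,.068)
A('footplate NR',596,80,.024);A('foot FR',397,72,.024);B('foot NL',585,237,.024)
A('hubR',465,124,.072);B('hubL',468,178,.072)
A('hubRc',463,133,.062);B('hubLc',465,170,.062)
A('endR',606,184,.062);B('endL',596,240,.062)
E
python3 m2.py
```

```text
cam [0.54166233 0.0260307  0.44058873]
line R [ 596.4 -134.6]
line mid [604.8  44.5]
line mid [604.6  67. ]
line L [611.6 189.3]
corner NR [ 392.1 -127.9]
corner NL [406.4 201.4]
face top R [559.8 -96.7]
face top mid [568.3  46.6]
face top 90 [570.  77.]
face top L [570.2 150.6]
wall back R [541.8 -95.8]
wallback L [557.3 151.8]
footplate NR [437.3 -89.8]
foot FR [531.5 -95. ]
foot NL [451.6 163.7]
hubR [506.1 -56.7]
hubL [513.6 118. ]
hubRc [506.2 -54.9]
hubLc [514.  116.8]
endR [445.7 -31.6]
endL [454.6 153. ]
```

Emit:
jog_arm(commands=[[2, -10, -20, 0], [2, -10, -20, 0], [2, -10, -20, 0], [2, -10, -20, 0], [2, -10, -20, 0], [2, -10, -20, 0], [0, -10, -20, 0], [0, -5, -20, 0], [0, 0, -15, 0], [0, 0, -10, 0]])

```text
clock: 3.58
tool_pos: [0.5564, 0.0259, 0.0612]
orientation: [179.9, -0.1, -93.4]
force: [-1.3, 0.6, -0.7]
opening: 0.0876
```

Emit:
jog_arm(commands=[[0, 0, -8, 0], [0, 0, -7, 0], [0, 0, -5, 0], [0, 0, -4, 0], [0, 0, -3, 0], [0, 0, -3, 0], [0, 0, 0, 0], [0, 0, 0, 0], [0, 0, 0, 0], [0, 0, 0, 0]], fingers=40)

```text
clock: 4.42
tool_pos: [0.5578, 0.027, 0.0336]
orientation: [-180.0, 0.0, -93.3]
force: [0.4, -0.4, -0.3]
opening: 0.0401
```

```bash
python3 -c "
from h import *
d=save('wrist','w3');print(d['obs']['tool_pos'],d['obs']['orientation'],d['obs']['force'],d['obs']['opening'])
"
```

```text
[0.5577959641686921, 0.026980909918218183, 0.033602253622763145] [-179.96623581310445, 0.013652950424545148, -93.33829672143972] [0.37811007730926993, -0.42698567712713853, -0.2724952790337606] 0.04009114273968612
```

View pics/w3.png

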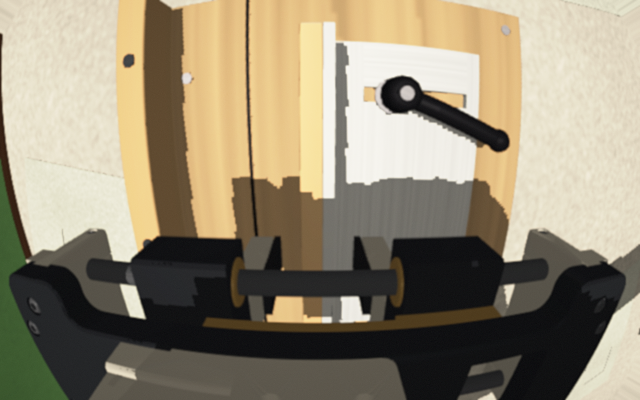

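The fingers straddle the wall: it sits at columns 300–335 and the fingers at 265 and 365. I'll close the grip.

Emit:
jog_arm(commands=[[0, 0, 0, 0], [0, 0, 0, 0], [0, 0, 0, 0], [0, 0, 0, 0], [0, 0, 0, 0], [0, 0, 0, 0], [0, 0, 0, 0], [0, 0, 0, 0], [0, 0, 0, 0], [0, 0, 0, 0]], fingers=10)

```text
clock: 5.3
tool_pos: [0.5576, 0.0269, 0.0333]
orientation: [-180.0, 0.0, -93.3]
force: [-0.3, 0.1, -0.2]
opening: 0.0102
```

```bash
python3 -c "
from h import *
d=save('wrist','w4');print(d['obs']['tool_pos'],d['obs']['orientation'],d['obs']['force'],d['obs']['opening'])
crop('w4',180,0,420,180,3.3,'w4a')
save('side','d4');crop('d4',270,150,400,270,5,'d4c');save('scene','s4');crop('s4',245,175,385,280,5.7,'s4c')
"
```

```text
[0.5575593096476417, 0.026877314126513258, 0.03326440712725131] [-179.99924109145243, 0.0007596783611688819, -93.34587982348914] [-0.2768303411264695, 0.0630193697497218, -0.1616546944229089] 0.010171156891419444
```

View pics/w4a.png

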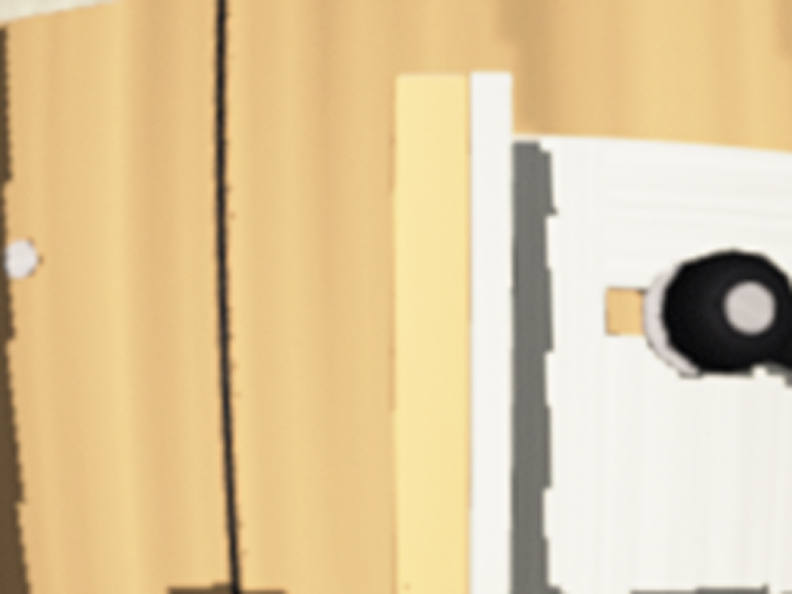

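View pics/s4c.png

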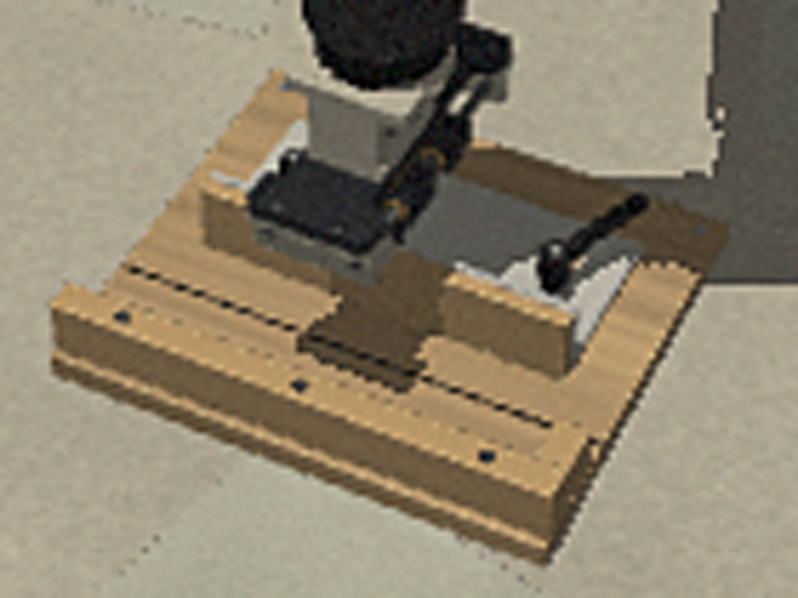

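View pics/d4c.png

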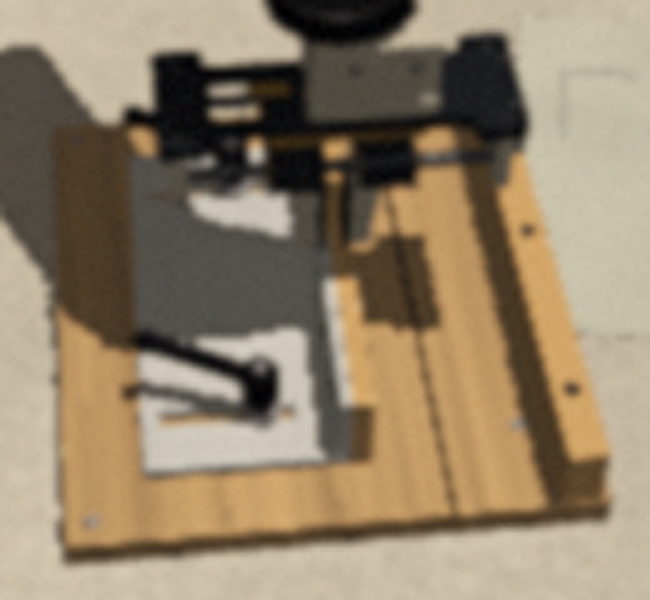

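View pics/w4.png

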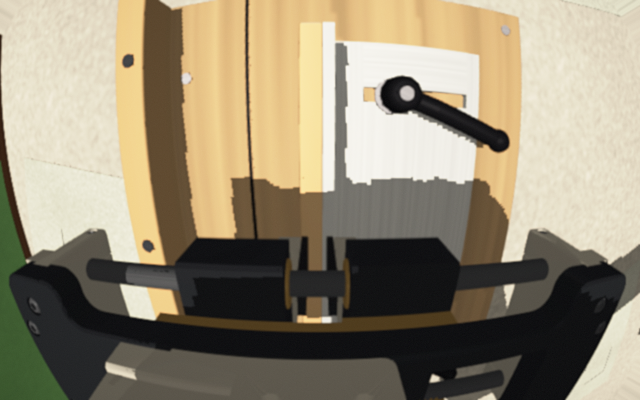

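Opening reads 10.2 mm, which is exactly what I commanded, yet the wall should be 18 mm thick. I need to know whether the fingers really hold it, so I'll close fully.

Emit:
jog_arm(commands=[[0, 0, 0, 0], [0, 0, 0, 0], [0, 0, 0, 0], [0, 0, 0, 0], [0, 0, 0, 0], [0, 0, 0, 0], [0, 0, 0, 0], [0, 0, 0, 0], [0, 0, 0, 0], [0, 0, 0, 0]], fingers=0)

```text
clock: 6.28
tool_pos: [0.5576, 0.0269, 0.0333]
orientation: [-180.0, -0.0, -93.3]
force: [-0.0, 0.4, -0.0]
opening: 0.0005
```

```bash
python3 -c "
from h import *
d=save('wrist','w5');print(d['obs']['tool_pos'],d['obs']['orientation'],d['obs']['force'],d['obs']['opening'])
crop('w5',220,140,420,330,4,'w5a')
"
```

```text
[0.5575591777662721, 0.026859417968201103, 0.03325401347748283] [-179.99981401431236, -0.0021003771674085324, -93.34586659018784] [-0.012859697203330848, 0.4411951827238747, -0.03992761524499493] 0.0005010132097265057
```

View pics/w5a.png

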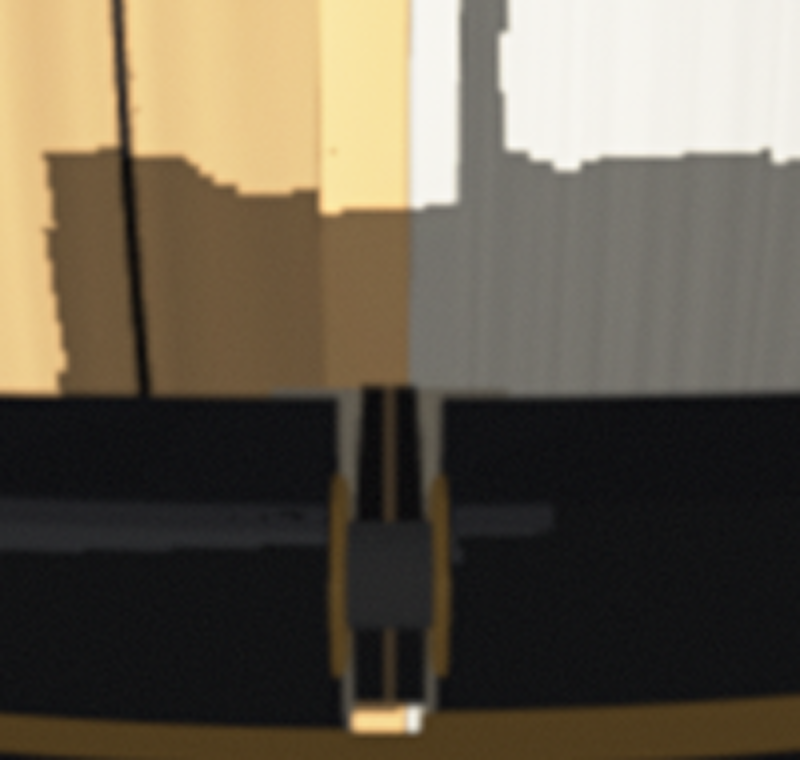

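```bash
python3 -c "
from h import *
save('side','d5');d,_=load('d5');crop('d5',300,140,380,240,6,'d5c')
t=np.array(d['obs']['tool_pos'])
for dz in (0,.0188,.035,.066): 
  p=w2px(d,t+[0,0,dz]);print(dz,p,(p-[300,140]+.5)*6)
s,_=load('s4');w,_=load('w5')
for dz in (0,.0188,.035,.066): 
  p=w2px(s,t+[0,0,dz]);print(dz,p,(p-[245,175]+.5)*5.7, w2px(w,t+[0,0,dz]))
"
```

```text
0 [335.90591391 204.10059769] [218.43548346 387.60358615]
0.0188 [336.03161107 199.54988402] [219.18966643 360.2993041 ]
0.035 [336.14252046 195.53454395] [219.85512274 336.20726368]
0.066 [336.36176268 187.59714437] [221.17057611 288.58286619]
0 [312.36849542 224.44743293] [386.85042389 284.70036768] [318.02502782 228.81103063]
0.0188 [312.36044729 220.77888152] [386.80454953 263.78962466] [318.12519115 240.04322134]
0.035 [312.35340748 217.56995229] [386.76442265 245.49872807] [318.22652134 251.49539134]
0.066 [312.33965823 211.30268038] [386.68605192 209.77527814] [318.47241819 279.6750953 ]
```

View pics/d5c.png

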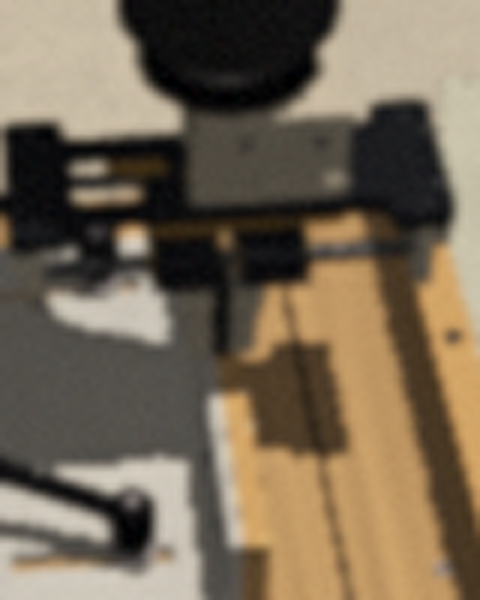

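```bash
python3 -c "
from h import *
w,_=load('w5');d,_=load('d5')
for z in (.033,.05,.06,.068,.08,.1):
  p=w2px(w,[.5576,.0174,z]);q=w2px(d,[.5576,.0174,z]);print(z,p,(p-[220,140]+.5)*4,(q-[300,140]+.5)*6)
"
```

```text
0.033 [317.12762266 215.31466244] [390.51049065 303.25864976] [221.75815025 402.07148871]
0.05 [317.14317307 224.41596518] [390.57269229 339.66386072] [222.48183188 377.43042153]
0.06 [317.1535479  230.52650815] [390.61419159 364.10603259] [222.91540189 362.66753783]
0.068 [317.16261318 235.89138577] [390.65045272 385.56554307] [223.26655914 350.71077553]
0.08 [317.17767948 244.86158116] [390.71071794 421.44632463] [223.80061312 332.52645297]
0.1 [317.20755769 262.8558354 ] [390.83023077 493.42334158] [224.71076799 301.53604733]
```

The fingers closed right through without any force. Both views show them ending at the wall top, at z≈0.068. I'll check for contact with a small move, 3 mm in x.

Emit:
jog_arm(commands=[[1, 0, 0, 0], [1, 0, 0, 0], [1, 0, 0, 0], [0, 0, 0, 0], [0, 0, 0, 0], [0, 0, 0, 0], [0, 0, 0, 0], [0, 0, 0, 0], [0, 0, 0, 0], [0, 0, 0, 0]])

```text
clock: 7.22
tool_pos: [0.5605, 0.0269, 0.0333]
orientation: [-180.0, 0.0, -93.3]
force: [0.6, 0.2, -0.5]
opening: 0.0006
```

```bash
python3 -c "
from h import *
d=save('wrist','w6');o=d['obs'];print(o['tool_pos'],o['force'],o['moment'],o['opening'])
crop('w6',220,0,420,330,2.4,'w6a')
a=cv2.imread('pics/w5.png');b=cv2.imread('pics/w6.png')
"
```

```text
[0.5605176748244118, 0.026895669242922925, 0.03327764460993089] [0.6065134102311219, 0.219777975608261, -0.4736050941887313] [0.04424977979366378, -0.06310841869289814, 0.0019130421113168572] 0.0005841580006752638
```

View pics/w6.png

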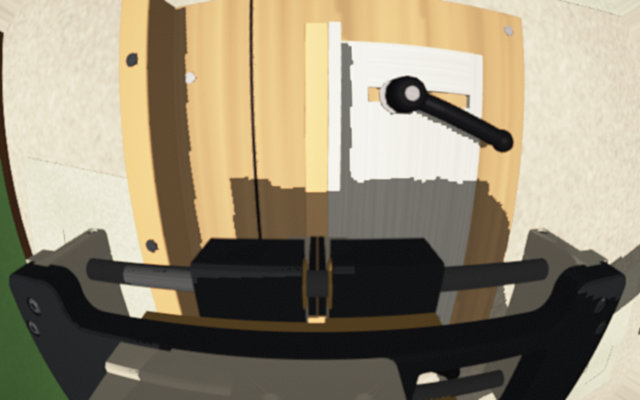

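```bash
python3 -c "
from h import *
for fn,x0,y0,x1,y1,k in (('side0',200,0,270,80,8),('scene0',475,120,560,210,6.5)):
  d,im=load(fn);o=d['obs'];t=np.array(o['tool_pos']);Rm=R.from_euler('xyz',o['orientation'],degrees=True).as_matrix()
  c=cv2.resize(im[y0:y1,x0:x1],None,fx=k,fy=k,interpolation=cv2.INTER_CUBIC)
  for y in (-.044,0,.044):
   for z,col in ((0,(0,0,255)),(-.0188,(0,255,0)),(-.066,(255,0,0))):
    p=(w2px(d,t+Rm@[0,y,z])-[x0,y0]+.5)*k; cv2.circle(c,tuple(int(v) for v in p),3,col,-1)
  cv2.imwrite('pics/%st.png'%fn,c)
"
```

```text
(no output)
```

View pics/side0t.png

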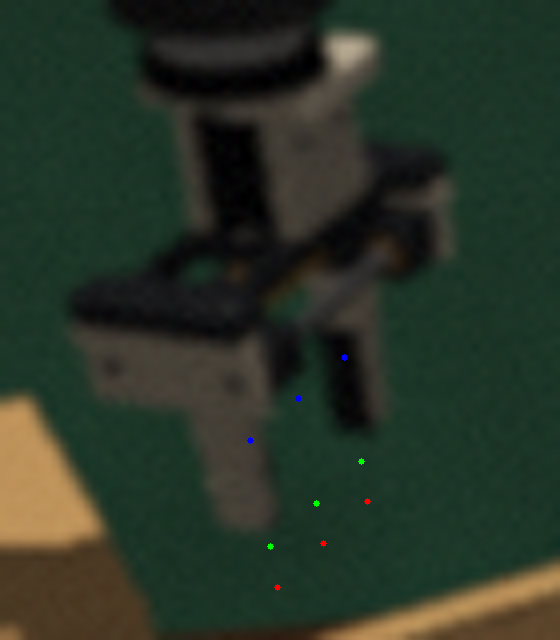

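View pics/scene0t.png

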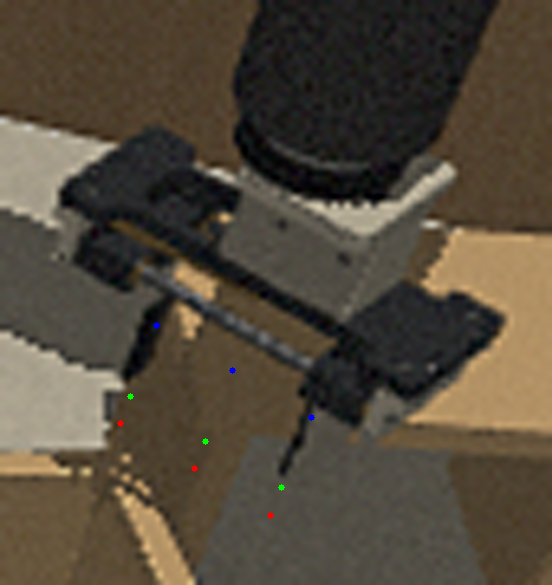

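```bash
python3 -c "
from h import *
d,_=load('w1');print(np.round(d['mount'],4).tolist())
o=d['obs'];t=np.array(o['tool_pos']);Rm=R.from_euler('xyz',o['orientation'],degrees=True).as_matrix()
for z in (0,-.01,-.02,-.03,-.035,-.04,-.05): print(z,[w2px(d,t+Rm@[.0095,y,z]).round(1).tolist() for y in(-.0438,.0438)],[w2px(d,t+Rm@[.0095,y,z]).round(1).tolist() for y in(-.065,.065)])
crop('w1',180,200,460,340,2.8,'w1f')
"
```

```text
[[-0.0004, -0.9594, -0.2819, 0.0759], [1.0, -0.0003, -0.0002, -0.0007], [0.0001, -0.2819, 0.9594, -0.1929], [0.0, 0.0, 0.0, 1.0]]
0 [[252.5, 215.2], [383.5, 215.1]] [[222.4, 214.9], [413.5, 214.9]]
-0.01 [[249.4, 220.2], [386.6, 220.2]] [[218.1, 219.9], [417.9, 219.8]]
-0.02 [[246.1, 225.8], [390.1, 225.8]] [[213.4, 225.3], [422.7, 225.2]]
-0.03 [[242.4, 232.0], [393.8, 231.9]] [[208.3, 231.3], [427.9, 231.2]]
-0.035 [[240.5, 235.3], [395.8, 235.2]] [[205.5, 234.5], [430.6, 234.4]]
-0.04 [[238.4, 238.8], [398.0, 238.7]] [[202.7, 237.9], [433.5, 237.7]]
-0.05 [[234.0, 246.3], [402.5, 246.2]] [[196.6, 245.1], [439.7, 244.9]]
```

View pics/w1f.png

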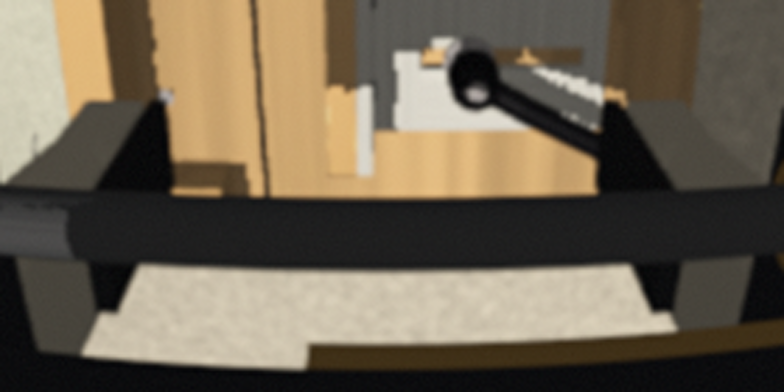

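The open-finger picture (tip corners at about (239,235) and (395,236)) and the start-side overlay agree. The real fingertips end about 36 mm short of the reported TCP, so they were closing just above the wall top. I'll open, descend by that extra amount in steps and watch the force.

Emit:
jog_arm(commands=[[-1, 0, 0, 0], [-1, 0, 0, 0], [-1, 0, 0, 0], [0, 0, 0, 0], [0, 0, 0, 0], [0, 0, 0, 0], [0, 0, -3, 0], [0, 0, -3, 0], [0, 0, -3, 0], [0, 0, -3, 0]], fingers=50)

```text
clock: 8.1
tool_pos: [0.5574, 0.0268, 0.0208]
orientation: [180.0, -0.0, -93.4]
force: [0.4, 0.3, -0.6]
opening: 0.0499
```

Emit:
jog_arm(commands=[[0, 0, -3, 0], [0, 0, -3, 0], [0, 0, -3, 0], [0, 0, -3, 0], [0, 0, -3, 0], [0, 0, -3, 0], [0, 0, -3, 0], [0, 0, 0, 0], [0, 0, 0, 0], [0, 0, 0, 0]])

```text
clock: 8.93
tool_pos: [0.5576, 0.0269, 0.0003]
orientation: [-180.0, 0.0, -93.3]
force: [-0.8, -0.2, 0.1]
opening: 0.0502
```

Reported z is now 0, so the true tip is at about 0.036. I'll close on the wall.

Emit:
jog_arm(commands=[[0, 0, 0, 0], [0, 0, 0, 0], [0, 0, 0, 0], [0, 0, 0, 0], [0, 0, 0, 0], [0, 0, 0, 0], [0, 0, 0, 0], [0, 0, 0, 0], [0, 0, 0, 0], [0, 0, 0, 0]], fingers=5)

```text
clock: 9.77
tool_pos: [0.5576, 0.0269, 0.0003]
orientation: [-180.0, 0.0, -93.3]
force: [-0.7, -0.2, 1.6]
opening: 0.0177
```

```bash
python3 -c "
from h import *
d=save('wrist','w7');o=d['obs'];print(o['tool_pos'],o['orientation'],o['force'],o['moment'],o['opening'])
crop('w7',180,0,420,180,3.3,'w7a')
"
```

```text
[0.5576370485967346, 0.026897166801000568, 0.00032647880124552636] [-179.99252393706763, 0.0007307978079684445, -93.34144130500616] [-0.6682387834737763, -0.21631869566733852, 1.557671072731758] [0.10557774409792775, -0.0771102498768442, -0.0808566427804207] 0.017650261254373658
```

View pics/w7a.png

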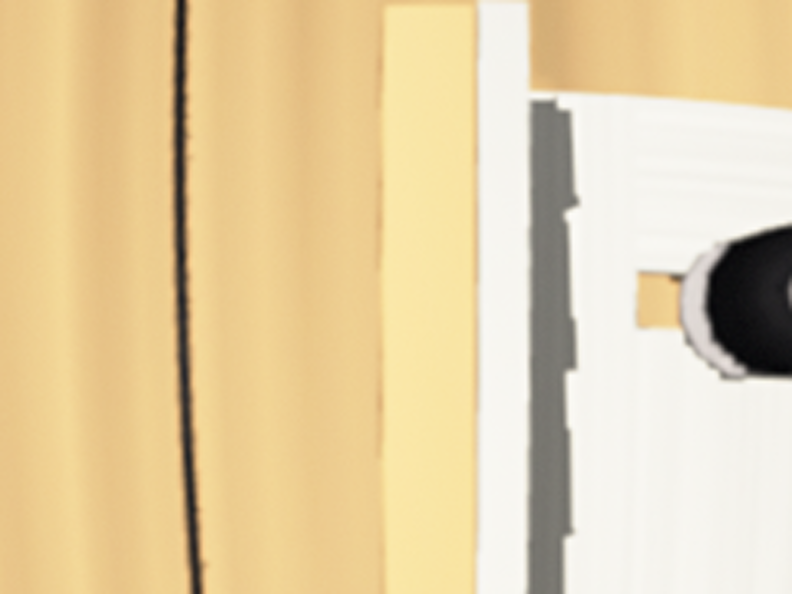

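```bash
cat > ln.py <<'E'
from h import *
import sys
def line(fn,u0,u1,v0,v1,win=None):
    d,im=load(fn); g=cv2.cvtColor(im,cv2.COLOR_BGR2GRAY).astype(float); P=[]
    for v in range(v0,v1):
        row=g[v,u0:u1]; b=np.median(row); wgt=np.clip(b-25-row,0,None); 
        if wgt.sum()<20: continue
        k=np.argmax(wgt); lo=max(0,k-4);ww=wgt[lo:k+5]; P.append(px2w(d,u0+lo+(ww*np.arange(len(ww))).sum()/ww.sum(),v,.018)[:2]*1000)
    return np.array(P)
if __name__=='__main__':
    fn,u0,u1,v0,v1=sys.argv[1],*map(int,sys.argv[2:6])
    P=line(fn,u0,u1,v0,v1); c=np.polyfit(P[:,1],P[:,0],1); r=P[:,0]-np.polyval(c,P[:,1])
    k=abs(r)<1; c=np.polyfit(P[k,1],P[k,0],1)
    print(fn,len(P),'y',P[:,1].min().round(),P[:,1].max().round(),'slope',c[0].round(4),'x@-97,27,151',np.polyval(c,[-97,27,151]).round(2),'rms',np.std(r).round(2))
E
python3 ln.py w2 262 280 6 88; python3 ln.py w2 262 280 6 228;python3 ln.py w4 240 256 2 175; python3 ln.py w7 228 246 2 175
python3 - <<'E'
from h import *
d,_=load('w7')
for X,Y in ((383,6),(383,300),(384,590),(528,4),(528,300)): print((px2w(d,180+(X+.5)/3.3-.5,(Y+.5)/3.3-.5,.068)*1000).round(1))
E
```

```text
w2 82 y -131.0 -14.0 slope 0.043 x@-97,27,151 [598.51 603.83 609.16] rms 0.11
w2 222 y -131.0 185.0 slope 0.0428 x@-97,27,151 [598.51 603.81 609.12] rms 3.46
w4 173 y -132.0 -10.0 slope 0.0433 x@-97,27,151 [598.42 603.78 609.15] rms 0.04
w7 173 y -120.0 -17.0 slope 0.0428 x@-97,27,151 [598.41 603.72 609.03] rms 0.03
[559.7 -96.5  68. ]
[561.8 -58.4  68. ]
[564.1 -22.5  68. ]
[542.  -95.7  68. ]
[544.4 -57.4  68. ]
```

Gripped: opening 17.7 mm. The fence needs about +37 mm in x and +0.9° of turn. I'll go 35 mm first.

Emit:
jog_arm(commands=[[2, 0, 0, 0], [4, -0.2, 0, 0.1], [5, -0.2, 0, 0.2], [6, -0.3, 0, 0.2], [6, -0.3, 0, 0.2], [6, -0.2, 0, 0.2], [4, -0.2, 0, 0], [2, -0.1, 0, 0], [0, 0, 0, 0], [0, 0, 0, 0]])

```text
clock: 10.65
tool_pos: [0.5908, 0.0254, 0.0004]
orientation: [179.8, -0.0, -92.5]
force: [-6.6, 1.8, 8.8]
opening: 0.0179
```

```bash
python3 -c "
from h import *
d=save('wrist','w8');o=d['obs'];print(o['tool_pos'],o['orientation'],o['force'],o['moment'],o['opening'])
crop('w8',220,0,400,180,4,'w8a')
"
```

```text
[0.5907750782655565, 0.025359384951912835, 0.0003527965469063976] [179.83486113133358, -0.01316544705359594, -92.49543525662571] [-6.605700652087578, 1.8425372546661465, 8.814662428092856] [1.1836767402625108, 2.6427456725216363, -0.3538734869193141] 0.01792501224544909
```

View pics/w8a.png

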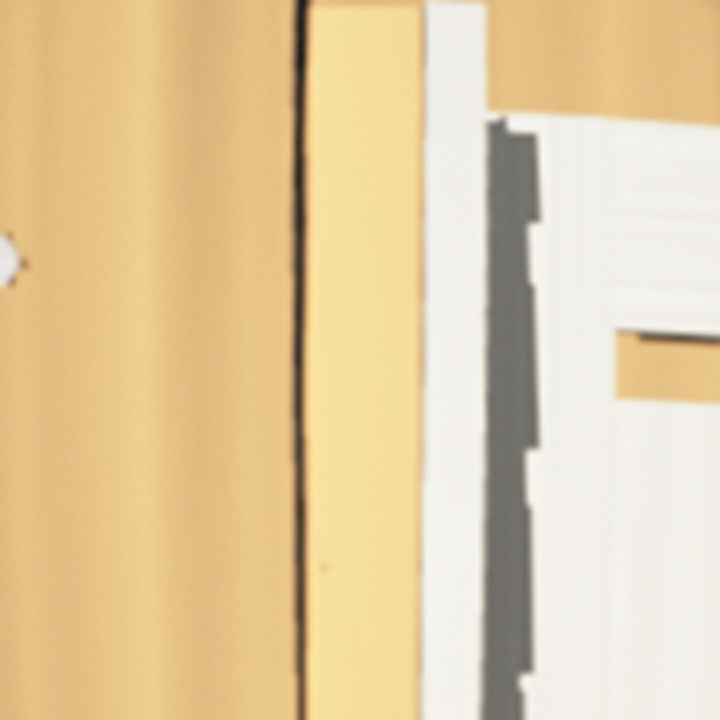

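Run:
```python
from h import *
d,_=load('w8')
L=lambda y:603.75+.043*(y-27)
for X,Y in ((307,8),(306,200),(307,400),(308,700),(486,8),(485,400)):
  p=px2w(d,220+(X+.5)/4-.5,(Y+.5)/4-.5,.068)*1000; print(p.round(1),(L(p[1])-p[0]).round(2))
print('line left edge');
for X,Y in ((296,8),(294,200),(294,400),(296,700)):
  p=px2w(d,220+(X+.5)/4-.5,(Y+.5)/4-.5,.018)*1000; print(p.round(1),(L(p[1])-p[0]).round(2))
```

```text
[594.6 -97.9  68. ] 3.8
[595.5 -76.8  68. ] 3.8
[596.3 -56.2  68. ] 3.86
[597.9 -25.5  68. ] 3.64
[576.5 -97.2  68. ] 21.87
[578.6 -55.5  68. ] 21.6
line left edge
[ 598.5 -116.9   18. ] -0.91
[599.9 -87.4  18. ] -1.02
[601.2 -58.6  18. ] -1.08
[603.2 -15.6  18. ] -1.32
```

Emit:
jog_arm(commands=[[1, 0, 0, 0], [1, -0.1, 0, 0], [1, 0, 0, 0], [0.7, 0, 0, 0], [0, 0, 0, 0], [0, 0, 0, 0], [0, 0, 0, 0], [0, 0, 0, 0], [0, 0, 0, 0], [0, 0, 0, 0]])

```text
clock: 11.53
tool_pos: [0.5939, 0.0252, 0.0004]
orientation: [179.8, -0.0, -92.5]
force: [-10.6, 3.6, 9.9]
opening: 0.0175
```

```bash
python3 -c "
from h import *
d=save('wrist','w9');o=d['obs'];print(o['tool_pos'],o['orientation'],o['force'],o['moment'],o['opening'])
crop('w9',220,0,400,180,4,'w9a')
"
```

```text
[0.5938650498494437, 0.02521024137196165, 0.00036476157626845473] [179.7883256264754, -0.023579096654528075, -92.49606291414268] [-10.621399390890215, 3.587948756907793, 9.886087792962433] [1.3596779270702675, 3.3600791255345075, -0.3564252884556548] 0.017518909466250267
```

View pics/w9a.png

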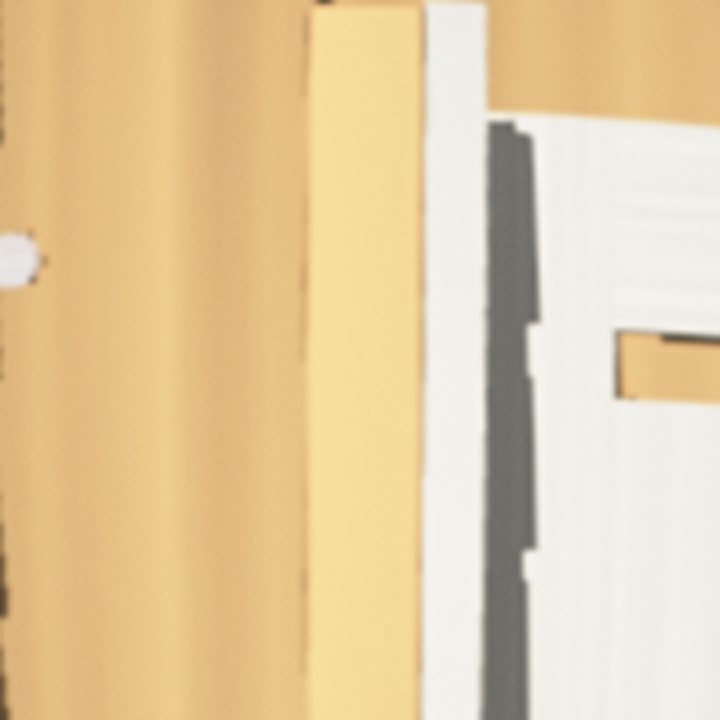

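Run:
```python
from h import *
d,_=load('w9')
L=lambda y:603.75+.043*(y-27)
for X,Y in ((309,10),(308,200),(308,400),(308,700),(486,8),(485,400)):
  p=px2w(d,220+(X+.5)/4-.5,(Y+.5)/4-.5,.068)*1000; print(p.round(1),(L(p[1])-p[0]).round(2))
save('scene','s9');crop('s9',245,175,385,280,5.7,'s9c');save('side','d9');crop('d9',270,150,400,270,5,'d9c')
```

```text
[597.5 -97.8  68. ] 0.85
[598.4 -76.9  68. ] 0.85
[599.4 -56.3  68. ] 0.81
[601.  -25.7  68. ] 0.49
[579.7 -97.3  68. ] 18.72
[581.7 -55.6  68. ] 18.45
```

View pics/s9c.png

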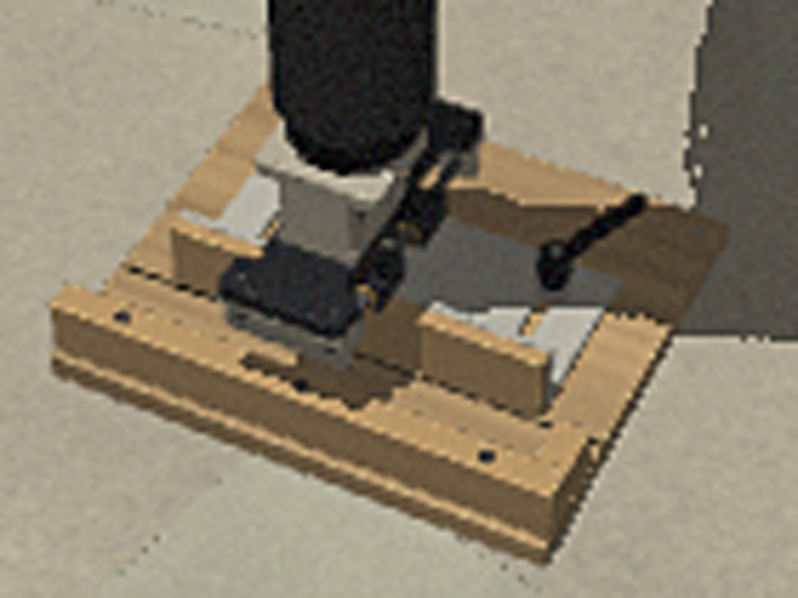

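Emit:
jog_arm(commands=[[0.4, 0, 0, 0], [0.4, 0, 0, 0], [0.2, 0, 0, 0], [0, 0, 0, 0], [0, 0, 0, 0], [0, 0, 0, 0], [0, 0, 0, 0], [0, 0, 0, 0], [0, 0, 0, 0], [0, 0, 0, 0]])

```text
clock: 12.52
tool_pos: [0.5947, 0.0252, 0.0003]
orientation: [179.8, -0.0, -92.5]
force: [-8.5, 3.7, 11.6]
opening: 0.0178
```

```bash
python3 -c "
from h import *
d=save('wrist','w10');o=d['obs'];print(o['tool_pos'],o['orientation'],o['force'],o['moment'],o['opening'])
crop('w10',220,0,400,180,4,'w10a')
"
```

```text
[0.5947245430327259, 0.025178544637838057, 0.0003375072085212427] [179.77571445715512, -0.02484836885694951, -92.49931027366341] [-8.507054941398296, 3.720808197196601, 11.579249593469402] [1.3616594416073942, 3.382471062915991, -0.269839379846379] 0.01780830857219825
```

View pics/w10a.png

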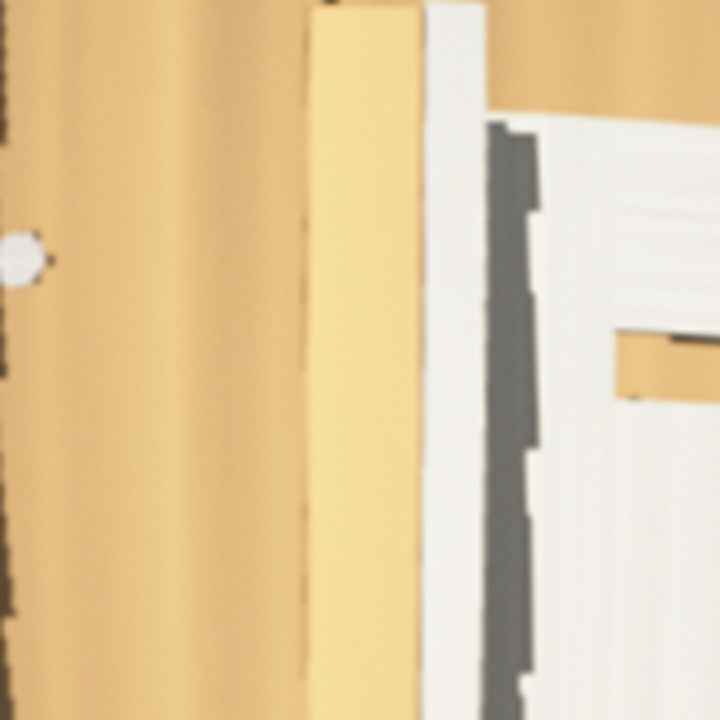

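Emit:
jog_arm(commands=[[-0.4, 0.2, 0, 0], [-0.4, 0.2, 0, 0], [-0.4, 0.2, 0, 0], [-0.4, 0.2, 0, 0], [-0.2, 0, 0, 0], [0, 0, 0, 0], [0, 0, 0, 0], [0, 0, 0, 0], [0, 0, 0, 0], [0, 0, 0, 0]])

```text
clock: 13.4
tool_pos: [0.5951, 0.0256, 0.0003]
orientation: [180.0, -0.0, -92.5]
force: [-3.3, -2.3, 6.5]
opening: 0.0179
```

Emit:
jog_arm(commands=[[0, 0, 0, 0], [0, 0, 0, 0], [0, 0, 0, 0], [0, 0, 0, 0], [0, 0, 0, 0], [0, 0, 0, 0], [0, 0, 0, 0], [0, 0, 0, 0], [0, 0, 0, 0], [0, 0, 0, 0]], fingers=50)

```text
clock: 14.23
tool_pos: [0.5955, 0.0261, 0.0003]
orientation: [-180.0, 0.0, -92.4]
force: [-0.2, -0.3, 0.5]
opening: 0.05
```

```bash
python3 -c "
from h import *
d=save('wrist','w11');o=d['obs'];print(o['tool_pos'],o['orientation'],o['force'],o['opening'])
L=lambda y:603.75+.043*(y-27)
crop('w11',220,0,400,180,4,'w11a')
"
```

```text
[0.59548578427326, 0.0260710155725398, 0.00027370135833280906] [-179.99642088831607, 0.0019843078051843747, -92.44486213333136] [-0.16768762210500318, -0.32652706487788197, 0.45350341056273064] 0.050000594587391624
```

View pics/w11a.png

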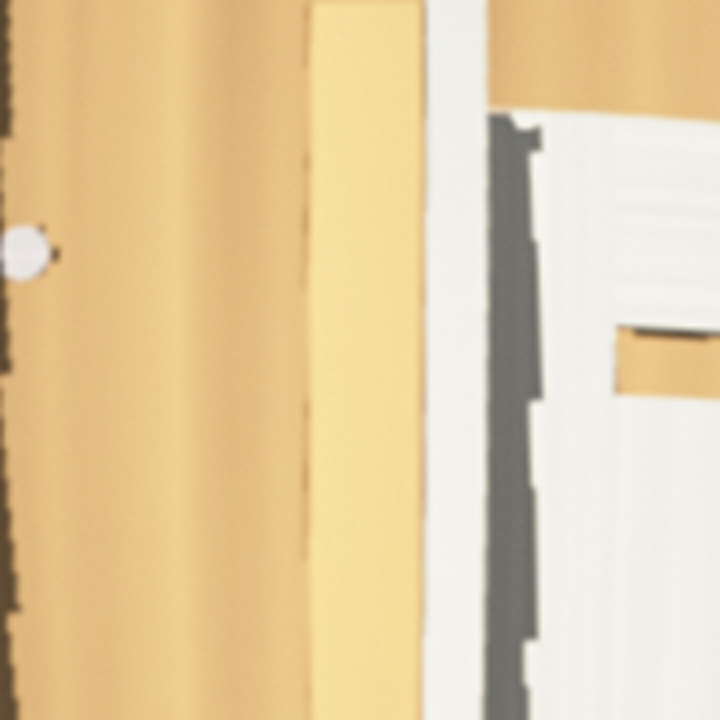

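Emit:
jog_arm(commands=[[0, 0, 10, 0], [0, 0, 20, 0], [0, 8, 30, 0], [0, 12, 30, 0], [0, 15, 30, 0], [0, 15, 30, 0], [0, 15, 25, 0], [0, 10, 15, 0], [0, 0, 5, 0], [0, 0, 0, 0]], fingers=0)

```text
clock: 15.12
tool_pos: [0.596, 0.1017, 0.1974]
orientation: [-179.8, 0.1, -92.4]
force: [0.5, 0.5, -0.6]
opening: 0.0008
```

```bash
python3 -c "
from h import *
save('side','d12');crop('d12',270,150,400,270,5,'d12c');save('scene','s12');crop('s12',245,175,385,280,5.7,'s12c')
d=save('wrist','w12');o=d['obs'];print(o['tool_pos'],o['orientation'],o['force'],o['opening'],np.abs(o['qvel']).max())
crop('w12',180,0,460,135,2.85,'w12a');crop('w12',180,125,460,260,2.85,'w12b')
"
```

```text
[0.5947629278085096, 0.10060111149034444, 0.19460488300907458] [179.93757380575715, -0.006880152137752795, -92.45894528262836] [-0.5590575007011261, 0.3680598611071439, -0.5870890212242077] 0.00032270387353822513 0.9085725656283762
```

View pics/w12a.png

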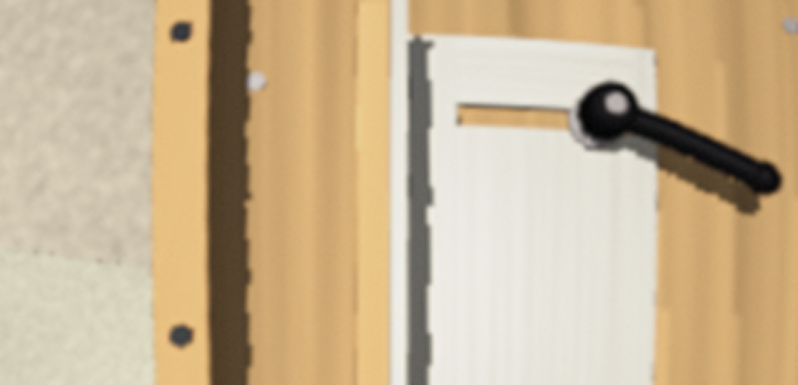

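View pics/w12b.png

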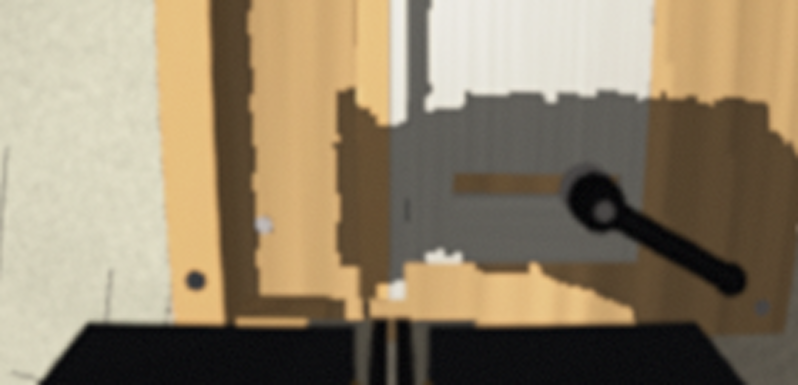

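View pics/s12c.png

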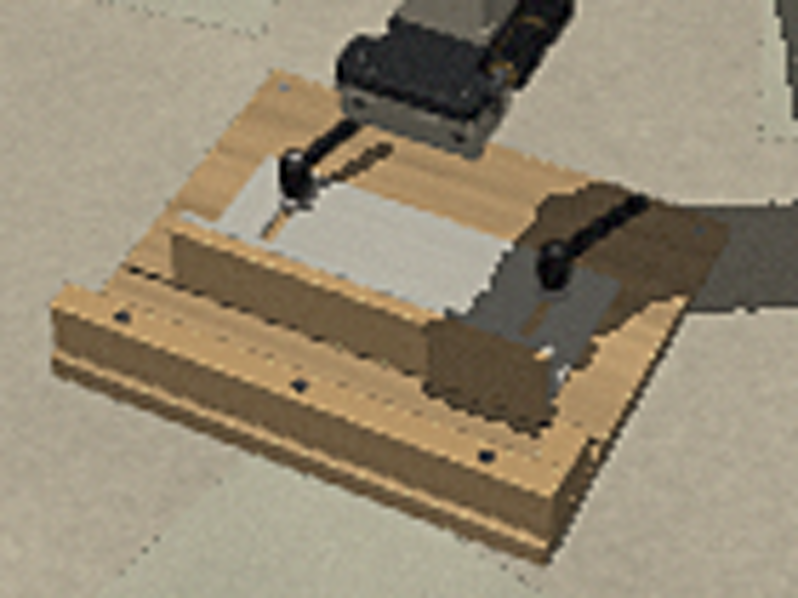

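View pics/d12c.png

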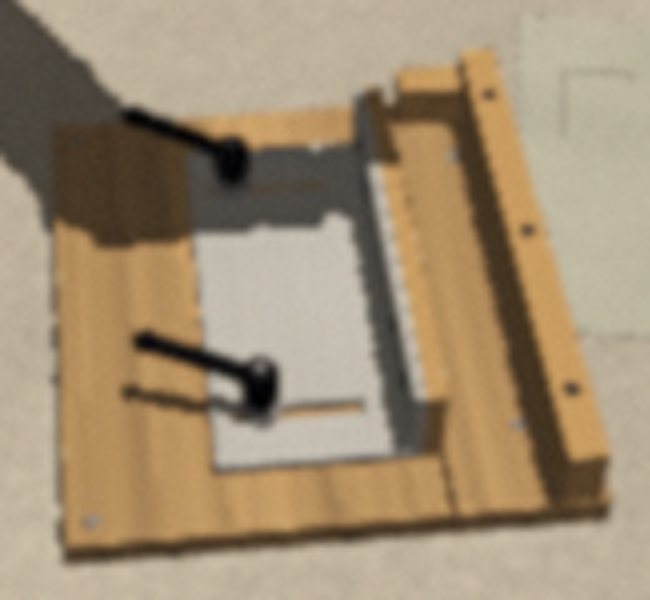

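Run:
```python
from h import *
L=lambda y:603.75+.043*(y-27)
d,_=load('w12')
def A(X,Y,z,o=0): p=px2w(d,180+(X+.5)/2.85-.5,o+(Y+.5)/2.85-.5,z)*1000;print(p.round(1),(L(p[1])-p[0]).round(2))
A(358,20,.068);A(357,200,.068);A(356,370,.068);A(355,50,.068,125);A(390,20,.068);A(389,370,.068);A(389,250,.068,125)
for X,Y,z,o in ((409,20,.068,0),(408,200,.068,0)):A(X,Y,z,o)
a=cv2.resize(cv2.imread('pics/s12.png')[210:260,260:350],None,fx=8.5,fy=8.5,interpolation=cv2.INTER_CUBIC)
a=np.clip(a.astype(float)*1.5,0,255).astype('uint8')
s,_=load('s12')
for y in (-140,-120,-98,152,165,180):
    p=(w2px(s,[L(y)/1000,y/1000,.018])-[260,210]+.5)*8.5; cv2.circle(a,tuple(int(v) for v in p),2,(0,0,255),-1)
cv2.imwrite('pics/s12z.png',a)
```

```text
[599.1 -89.6  68. ] -0.34
[602.3 -20.3  68. ] -0.55
[605.5  41.5  68. ] -1.09
[606.5  54.7  68. ] -1.53
[587.6 -89.   68. ] 11.18
[593.6  42.   68. ] 10.79
[597.5 131.2  68. ] 10.71
[580.8 -88.7  68. ] 18.02
[584.2 -19.5  68. ] 17.56
```

View pics/s12z.png

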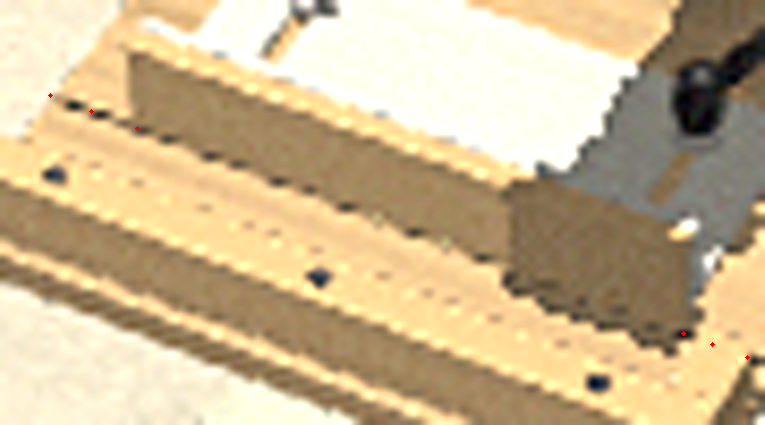

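The fence face lies along the pencil line. The line stub at about (137,128) meets the right foot corner, and the left end is in shadow, so I'll recheck it before clamping that side. Next I'm going to the right lever with the fingers closed.

Emit:
jog_arm(commands=[[-10, -10, -5, 0], [-18, -18, -10, 0], [-20, -20, -12, 0], [-20, -20, -12, 0], [-20, -20, -12, 0], [-20, -20, -12, 0], [-20, -20, -12, 0], [-17, -17, -12, 0], [-12, -14, -10, 0], [0, 0, -5, 0]], fingers=0)

```text
clock: 16.1
tool_pos: [0.4338, -0.0606, 0.0909]
orientation: [179.7, -0.1, -92.6]
force: [-1.2, 0.6, -0.7]
opening: 0.0006
```

Emit:
jog_arm(commands=[[0, 0, -12, 0], [0, 0, -14, 0], [0, 0, -14, 0], [0, 0, -14, 0], [0, 0, -10, 0], [0, 0, -8, 0], [0, 0, -6, 0], [0, 0, -2, 0], [0, 0, 0, 0], [0, 0, 0, 0]])

```text
clock: 16.93
tool_pos: [0.4387, -0.058, 0.0134]
orientation: [-180.0, -0.0, -92.4]
force: [-0.4, 0.1, 0.8]
opening: 0.0006
```

Run:
```python
from h import *
d=save('wrist','w13');o=d['obs'];print(o['tool_pos'],o['orientation'],o['force'],o['opening'])
save('scene','s13');save('side','d13');crop('d13',270,150,400,270,5,'d13c')
L=lambda y:603.75+.043*(y-27)
a=cv2.resize(cv2.imread('pics/s13.png')[210:260,260:350],None,fx=8.5,fy=8.5,interpolation=cv2.INTER_CUBIC)
a=np.clip(a.astype(float)*1.5,0,255).astype('uint8')
cv2.imwrite('pics/s13z.png',a)
```

```text
[0.43867690621911865, -0.05795339616546174, 0.013444345556368711] [-179.9907728162136, -0.0040599861152354625, -92.44145030286033] [-0.4462422299798765, 0.1338600916816778, 0.7622537041173584] 0.0005736094653987733
```

View pics/w13.png

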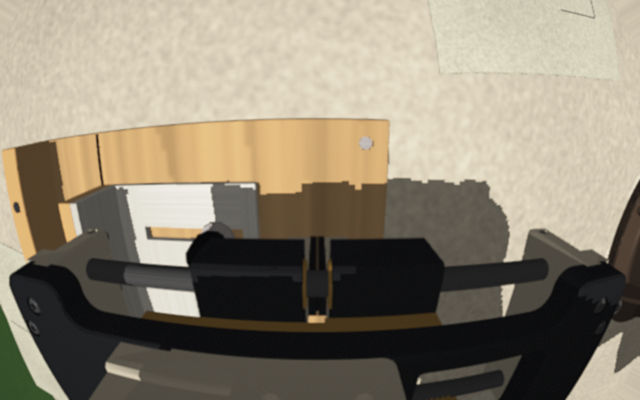

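View pics/s13z.png

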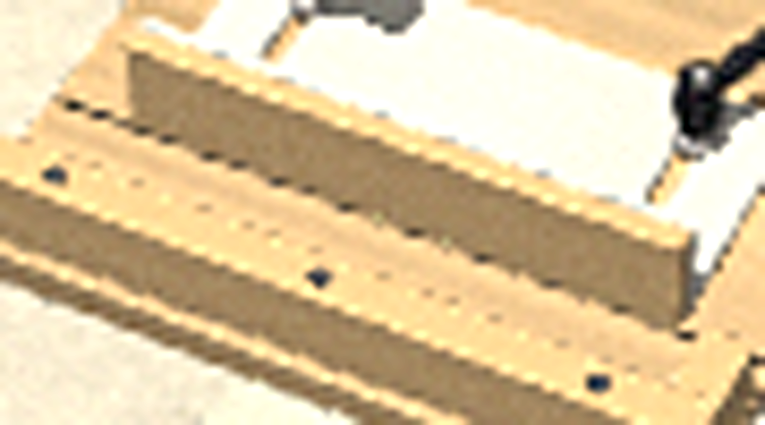

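View pics/d13c.png

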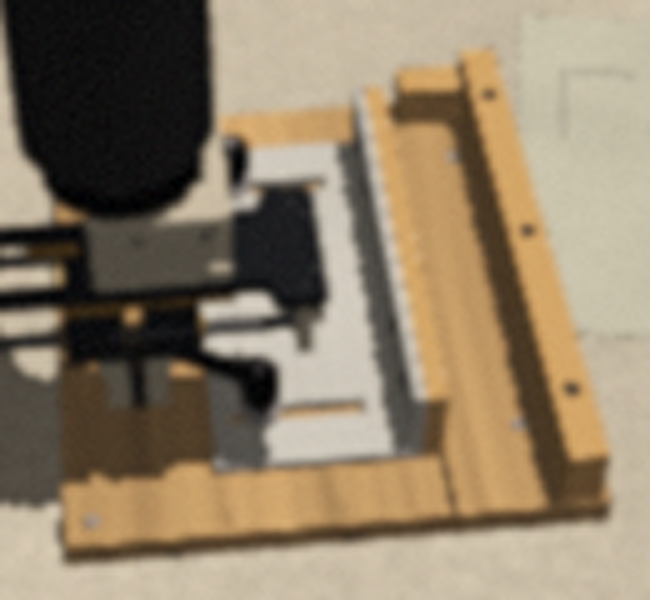

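Without shadow, the whole foot, left corner (685,328) included, sits on the half-covered line. Next I'll plan the arc for the right lever.

```bash
cat > arc.py <<'E'
import numpy as np,sys
hx,hy,cx,cy=map(float,sys.argv[1:5])
prev=None
for ph in range(int(sys.argv[5]),int(sys.argv[6]),int(sys.argv[7])):
    p=np.radians(ph);u=np.array([-np.cos(p),np.sin(p)]);t=np.array([np.sin(p),np.cos(p)])
    C=np.array([hx,hy])+60*u-6*t-[cx,cy]
    print(ph,C.round(1),'' if prev is None else (C-prev).round(1),'t',t.round(2)); prev=C
E
python3 arc.py 506 -58 7 9.5 14 120 5
```

```text
14 [439.3 -58.8]  t [0.24 0.97]
19 [440.3 -53.6] [1.  5.2] t [0.33 0.95]
24 [441.7 -48.6] [1.4 5.1] t [0.41 0.91]
29 [443.6 -43.7] [1.9 4.9] t [0.48 0.87]
34 [445.9 -38.9] [2.3 4.7] t [0.56 0.83]
39 [448.6 -34.4] [2.7 4.5] t [0.63 0.78]
44 [451.7 -30.1] [3.1 4.3] t [0.69 0.72]
49 [455.1 -26.2] [3.4 4. ] t [0.75 0.66]
54 [458.9 -22.5] [3.8 3.7] t [0.81 0.59]
59 [463.  -19.2] [4.1 3.3] t [0.86 0.52]
64 [467.3 -16.2] [4.4 3. ] t [0.9  0.44]
69 [471.9 -13.6] [4.6 2.6] t [0.93 0.36]
74 [476.7 -11.5] [4.8 2.2] t [0.96 0.28]
79 [481.7  -9.7] [5.  1.7] t [0.98 0.19]
84 [486.8  -8.5] [5.1 1.3] t [0.99 0.1 ]
89 [492.   -7.6] [5.2 0.8] t [1.   0.02]
94 [497.2  -7.2] [5.2 0.4] t [ 1.   -0.07]
99 [502.5  -7.3] [ 5.3 -0.1] t [ 0.99 -0.16]
104 [507.7  -7.8] [ 5.2 -0.5] t [ 0.97 -0.24]
109 [512.9  -8.8] [ 5.2 -1. ] t [ 0.95 -0.33]
114 [517.9 -10.2] [ 5.1 -1.4] t [ 0.91 -0.41]
119 [522.8 -12.1] [ 4.9 -1.9] t [ 0.87 -0.48]
```

Emit:
jog_arm(commands=[[0.8, 2.2, 0, 0], [0.8, 2.3, 0, 0], [0.6, 2.4, 0, 0], [0.7, 2.5, 0, 0], [0.9, 2.4, 0, 0], [1.0, 2.4, 0, 0], [1.1, 2.4, 0, 0], [1.2, 2.3, 0, 0], [0, 0, 0, 0], [0, 0, 0, 0]])

```text
clock: 17.92
tool_pos: [0.4449, -0.0396, 0.0132]
orientation: [179.9, -0.1, -92.4]
force: [-0.4, -5.1, 0.3]
opening: 0.0002
```

Emit:
jog_arm(commands=[[0.7, 1.3, 0, 0], [0.7, 1.2, 0, 0], [0.8, 1.2, 0, 0], [0.8, 1.2, 0, 0], [0.8, 1.1, 0, 0], [0.9, 1.1, 0, 0], [0.9, 1.1, 0, 0], [0, 0, 0, 0], [0, 0, 0, 0], [0, 0, 0, 0]])

```text
clock: 18.75
tool_pos: [0.4495, -0.0317, 0.0129]
orientation: [179.8, -0.1, -92.5]
force: [-2.2, -5.3, 0.4]
opening: 0.0003
```

Emit:
jog_arm(commands=[[0.7, 0.8, 0, 0], [0.7, 0.8, 0, 0], [0.7, 0.8, 0, 0], [0.7, 0.8, 0, 0], [0.6, 0.8, 0, 0], [0, 0, 0, 0], [0, 0, 0, 0], [0, 0, 0, 0], [0, 0, 0, 0], [0, 0, 0, 0]])

```text
clock: 19.58
tool_pos: [0.4518, -0.0286, 0.0127]
orientation: [179.7, -0.2, -92.5]
force: [-3.5, -9.1, 2.2]
opening: 0.0005
```

Run:
```python
from h import *
d=save('wrist','w14');o=d['obs'];print(o['tool_pos'],o['orientation'],o['force'],o['moment'],o['opening'])
save('scene','s14');crop('s14',260,170,340,230,9,'s14c');save('side','d14');crop('d14',270,170,370,250,7,'d14c')
```

```text
[0.45178483349097776, -0.028556536486670423, 0.012743629918949388] [179.728871984154, -0.15612350896148533, -92.48055747372585] [-3.465647757412422, -9.082263705156997, 2.1601626591084493] [-3.315541110513591, 1.1133641950015507, -0.1031074964598923] 0.000509113875952433
```

View pics/s14c.png

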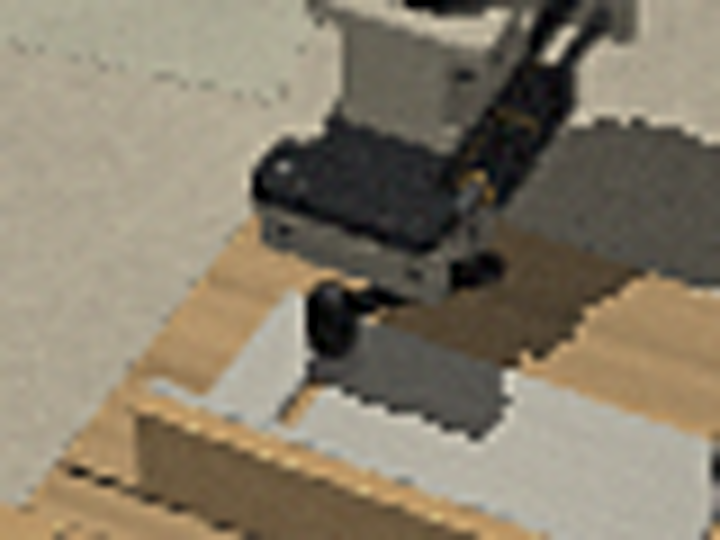

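View pics/d14c.png

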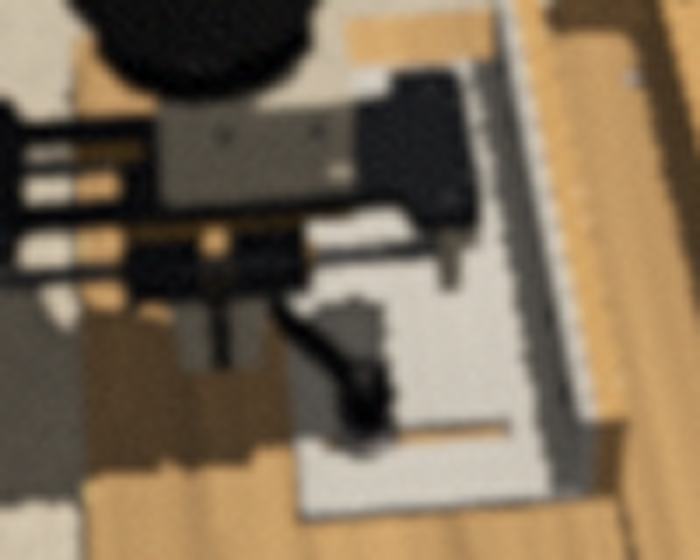

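Closed fingers are about 33 mm wide, so contact is at a corner nearer the hub. With that geometry the slack push came to 4.0 N at 60 mm, as specified, and now it is about 8.0 N. One small step more.

Emit:
jog_arm(commands=[[0.2, 0.2, 0, 0], [0.2, 0.2, 0, 0], [0.1, 0.1, 0, 0], [0, 0, 0, 0], [0, 0, 0, 0], [0, 0, 0, 0], [0, 0, 0, 0], [0, 0, 0, 0], [0, 0, 0, 0], [0, 0, 0, 0]])

```text
clock: 20.57
tool_pos: [0.452, -0.0283, 0.0127]
orientation: [179.7, -0.2, -92.5]
force: [-3.1, -10.3, 2.9]
opening: 0.0
```

```bash
cat > tq.py <<'E'
from h import *
import sys
hx,hy=map(float,sys.argv[1:3]); o=get_obs(); t=np.array(o['tool_pos'])*1000; F=-np.array(o['force'])
a=np.radians(o['orientation'][2]+90)  # jig-aligned turn
for cx,cy in ((16.5,9.5),):
    c=np.array([np.cos(a)*cx-np.sin(a)*cy,np.sin(a)*cx+np.cos(a)*cy]); r=t[:2]+c-[hx,hy]
    print('r',r.round(1),np.hypot(*r).round(1),'phi',np.degrees(np.arctan2(r[1],-r[0])).round(1),'F60',(-(r[0]*F[1]-r[1]*F[0])/60).round(2),'F',o['force'].round(2),'clk',round(float(o['clock']),2))
E
python3 tq.py 506 -58
```

```text
r [-37.1  38.5] 53.4 phi 46.0 F60 8.37 F [ -3.1  -10.32   2.87] clk 20.57
```

Emit:
jog_arm(commands=[[0.2, 0.2, 0, 0], [0.1, 0.2, 0, 0], [0, 0, 0, 0], [0, 0, 0, 0], [0, 0, 0, 0], [0, 0, 0, 0], [0, 0, 0, 0], [0, 0, 0, 0], [0, 0, 0, 0], [0, 0, 0, 0]])

```text
clock: 21.4
tool_pos: [0.4522, -0.028, 0.0127]
orientation: [179.7, -0.2, -92.5]
force: [-2.9, -11.2, 2.4]
opening: 0.0001
```

```bash
python3 tq.py 506 -58
```

```text
r [-36.9  38.7] 53.5 phi 46.4 F60 8.74 F [ -2.9  -11.16   2.38] clk 21.4
```

Right lever at about 8.7 N. I'll back off, rise, and go to the left lever.

Emit:
jog_arm(commands=[[-2, -4, 0, 0], [-3, -8, 0, 0], [-3, -8, 0, 0], [0, 0, 12, 0], [0, 0, 20, 0], [0, 0, 25, 0], [0, 5, 20, 0], [0, 15, 10, 0], [0, 25, 0, 0], [0, 30, 0, 0]])

```text
clock: 22.23
tool_pos: [0.4479, 0.0292, 0.1014]
orientation: [-179.9, 0.1, -92.6]
force: [0.3, -0.0, -0.6]
opening: 0.0003
```

Emit:
jog_arm(commands=[[0, 30, 0, 0], [0, 30, 0, 0], [-1, 25, 0, 0], [-3, 10, 0, 0], [-3, 5, 0, 0], [-2, 0, 0, 0], [0, 0, 0, 0], [0, 0, 0, 0], [0, 0, 0, 0], [0, 0, 0, 0]])

```text
clock: 23.07
tool_pos: [0.4385, 0.1283, 0.1003]
orientation: [-180.0, 0.0, -92.5]
force: [0.2, -0.1, 0.1]
opening: 0.0007
```

Run:
```python
from h import *
d=save('wrist','w15');o=d['obs'];print(o['tool_pos'],o['orientation'],o['force'],o['opening'])
save('scene','s15')
a=cv2.resize(cv2.imread('pics/s15.png')[180:260,260:365],None,fx=7.4,fy=7.4,interpolation=cv2.INTER_CUBIC)
cv2.imwrite('pics/s15z.png',np.clip(a.astype(float)*1.4,0,255).astype('uint8'))
```

```text
[0.438460235510939, 0.12833635499311566, 0.10032396343379496] [-179.9960221986013, 0.0031955911085428156, -92.50702160019617] [0.2050701878022665, -0.10894178351928333, 0.12069664979604433] 0.0006599960123021843
```

View pics/w15.png

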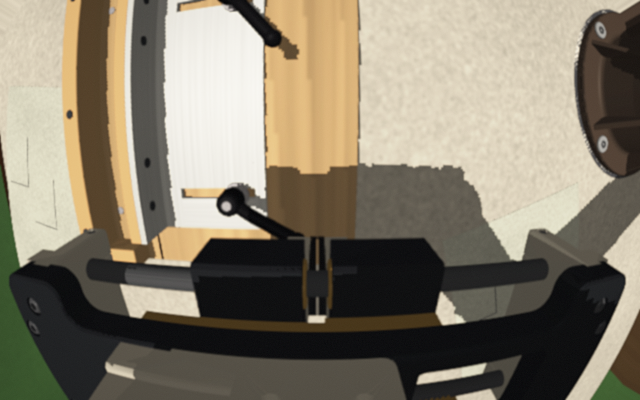

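View pics/s15z.png

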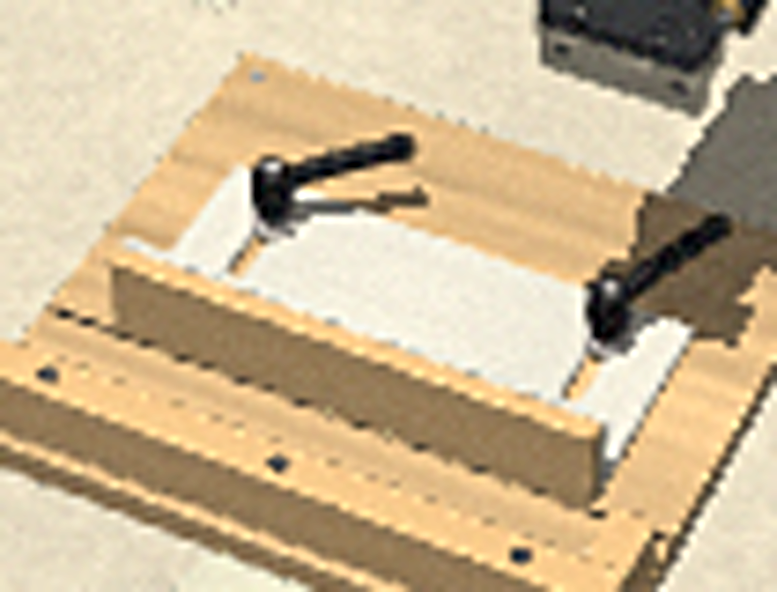

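The fence is still on the line and the right lever has held its turned position. Descending beside the left handle.

Emit:
jog_arm(commands=[[-1, -4, -10, 0], [0, 0, -15, 0], [0, 0, -15, 0], [0, 0, -15, 0], [0, 0, -12, 0], [0, 0, -9, 0], [0, 0, -7, 0], [0, 0, -4, 0], [0, 0, 0, 0], [0, 0, 0, 0]])

```text
clock: 24.0
tool_pos: [0.4376, 0.1251, 0.0135]
orientation: [-180.0, -0.0, -92.4]
force: [-0.2, 0.5, 1.2]
opening: 0.0005
```

```bash
python3 arc.py 514 121 16.5 9.5 24 110 5
```

```text
24 [440.2 130.4]  t [0.41 0.91]
29 [442.1 135.3] [1.9 4.9] t [0.48 0.87]
34 [444.4 140.1] [2.3 4.7] t [0.56 0.83]
39 [447.1 144.6] [2.7 4.5] t [0.63 0.78]
44 [450.2 148.9] [3.1 4.3] t [0.69 0.72]
49 [453.6 152.8] [3.4 4. ] t [0.75 0.66]
54 [457.4 156.5] [3.8 3.7] t [0.81 0.59]
59 [461.5 159.8] [4.1 3.3] t [0.86 0.52]
64 [465.8 162.8] [4.4 3. ] t [0.9  0.44]
69 [470.4 165.4] [4.6 2.6] t [0.93 0.36]
74 [475.2 167.5] [4.8 2.2] t [0.96 0.28]
79 [480.2 169.3] [5.  1.7] t [0.98 0.19]
84 [485.3 170.5] [5.1 1.3] t [0.99 0.1 ]
89 [490.5 171.4] [5.2 0.8] t [1.   0.02]
94 [495.7 171.8] [5.2 0.4] t [ 1.   -0.07]
99 [501.  171.7] [ 5.3 -0.1] t [ 0.99 -0.16]
104 [506.2 171.2] [ 5.2 -0.5] t [ 0.97 -0.24]
109 [511.4 170.2] [ 5.2 -1. ] t [ 0.95 -0.33]
```

Emit:
jog_arm(commands=[[1.0, 2.5, 0, 0], [1.1, 2.7, 0, 0], [1.2, 2.8, 0, 0], [1.2, 2.8, 0, 0], [1.4, 2.7, 0, 0], [1.5, 2.6, 0, 0], [1.6, 2.6, 0, 0], [1.7, 2.5, 0, 0], [0, 0, 0, 0], [0, 0, 0, 0]])

```text
clock: 24.83
tool_pos: [0.4475, 0.1457, 0.0132]
orientation: [179.9, -0.1, -92.4]
force: [-1.8, -4.8, 3.5]
opening: 0.0004
```

```bash
python3 tq.py 514 121
```

```text
r [-49.6  33.5] 59.9 phi 34.0 F60 4.97 F [-1.76 -4.82  3.46] clk 24.83
```

Emit:
jog_arm(commands=[[0.7, 1.0, 0, 0], [0.7, 0.9, 0, 0], [0.7, 0.9, 0, 0], [0.7, 0.8, 0, 0], [0.8, 0.8, 0, 0], [0.8, 0.8, 0, 0], [0, 0, 0, 0], [0, 0, 0, 0], [0, 0, 0, 0], [0, 0, 0, 0]])

```text
clock: 25.67
tool_pos: [0.452, 0.1512, 0.0131]
orientation: [180.0, -0.0, -92.5]
force: [-2.5, -3.9, 2.0]
opening: 0.0004
```

```bash
python3 tq.py 514 121
```

```text
r [-45.1  38.9] 59.6 phi 40.8 F60 4.5 F [-2.48 -3.85  2.01] clk 25.67
```

Still slack. Continuing in steps of about 5 mm.

Emit:
jog_arm(commands=[[0.7, 0.8, 0, 0], [0.7, 0.7, 0, 0], [0.8, 0.7, 0, 0], [0.8, 0.7, 0, 0], [0.8, 0.7, 0, 0], [0, 0, 0, 0], [0, 0, 0, 0], [0, 0, 0, 0], [0, 0, 0, 0], [0, 0, 0, 0]])

```text
clock: 26.5
tool_pos: [0.456, 0.155, 0.0131]
orientation: [180.0, -0.0, -92.4]
force: [-3.3, -3.1, -0.0]
opening: 0.0003
```

Emit:
jog_arm(commands=[[0.8, 0.7, 0, 0], [0.8, 0.7, 0, 0], [0.8, 0.6, 0, 0], [0.8, 0.6, 0, 0], [0.8, 0.6, 0, 0], [0, 0, 0, 0], [0, 0, 0, 0], [0, 0, 0, 0], [0, 0, 0, 0], [0, 0, 0, 0]])

```text
clock: 27.33
tool_pos: [0.4593, 0.1576, 0.013]
orientation: [179.9, -0.1, -92.5]
force: [-6.4, -3.3, 2.0]
opening: 0.0007
```

```bash
python3 tq.py 514 121
```

```text
r [-37.8  45.4] 59.1 phi 50.2 F60 6.91 F [-6.4  -3.28  2.01] clk 27.33
```

Emit:
jog_arm(commands=[[0.3, 0.2, 0, 0], [0.3, 0.2, 0, 0], [0.3, 0.2, 0, 0], [0, 0, 0, 0], [0, 0, 0, 0], [0, 0, 0, 0], [0, 0, 0, 0], [0, 0, 0, 0], [0, 0, 0, 0], [0, 0, 0, 0]])

```text
clock: 28.17
tool_pos: [0.4599, 0.1581, 0.0129]
orientation: [179.9, -0.1, -92.5]
force: [-7.0, -4.0, 3.0]
opening: 0.0003
```

```bash
python3 tq.py 514 121
```

```text
r [-37.2  45.8] 59.1 phi 50.9 F60 7.8 F [-7.   -3.96  3.03] clk 28.17
```

Emit:
jog_arm(commands=[[0.3, 0.2, 0, 0], [0.3, 0.2, 0, 0], [0.2, 0.1, 0, 0], [0, 0, 0, 0], [0, 0, 0, 0], [0, 0, 0, 0], [0, 0, 0, 0], [0, 0, 0, 0], [0, 0, 0, 0], [0, 0, 0, 0]])

```text
clock: 29.0
tool_pos: [0.4604, 0.1584, 0.0129]
orientation: [179.9, -0.1, -92.5]
force: [-8.8, -4.4, 3.4]
opening: 0.0003
```

```bash
python3 tq.py 514 121
```

```text
r [-36.7  46.2] 59.0 phi 51.6 F60 9.45 F [-8.76 -4.42  3.36] clk 29.0
```

Left lever at about 9.4 N. I'll withdraw, rise and check.

Emit:
jog_arm(commands=[[-3, -3, 0, 0], [-7, -5, 0, 0], [-7, -5, 0, 0], [0, 0, 15, 0], [0, 0, 25, 0], [0, 0, 30, 0], [0, 0, 35, 0], [0, 0, 35, 0], [0, 0, 25, 0], [0, 0, 10, 0]])

```text
clock: 29.83
tool_pos: [0.4468, 0.1475, 0.1929]
orientation: [-179.6, 0.3, -92.4]
force: [1.3, -0.4, 1.4]
opening: 0.0006
```

Emit:
jog_arm(commands=[[10, -5, 8, 0], [20, -8, 8, 0], [20, -8, 8, 0], [20, -8, 8, 0], [20, -8, 8, 0], [8, 0, 3, 0], [0, 0, 0, 0], [0, 0, 0, 0], [0, 0, 0, 0], [0, 0, 0, 0]])

```text
clock: 30.67
tool_pos: [0.542, 0.1096, 0.2309]
orientation: [180.0, 0.0, -92.4]
force: [-0.0, -0.0, 0.9]
opening: 0.0008
```

Run:
```python
from h import *
d=save('wrist','w16');o=d['obs'];print(o['clock'],o['tool_pos'],o['orientation'],o['force'],o['opening'])
crop('w16',180,0,460,135,2.85,'w16a')
save('scene','s16')
a=cv2.resize(cv2.imread('pics/s16.png')[180:260,260:365],None,fx=7.4,fy=7.4,interpolation=cv2.INTER_CUBIC)
cv2.imwrite('pics/s16z.png',np.clip(a.astype(float)*1.4,0,255).astype('uint8'))
```

```text
30.6667 [0.5420205907207355, 0.10959630795712245, 0.23094860749370066] [179.97659260430734, 0.002992879326043166, -92.4095637062675] [-0.03959552271849426, -0.005422594061868052, 0.9070932852643872] 0.0007688846543619707
```

View pics/w16.png

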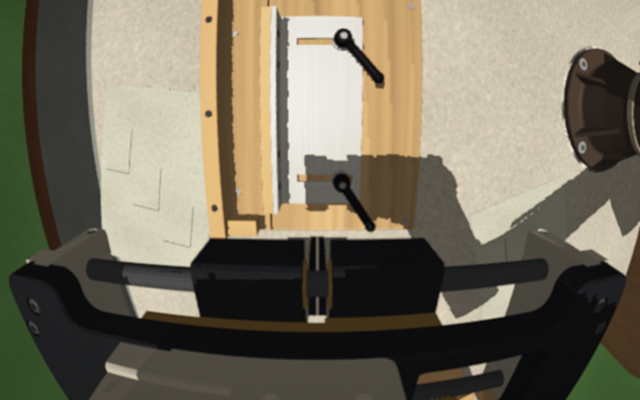

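View pics/s16z.png

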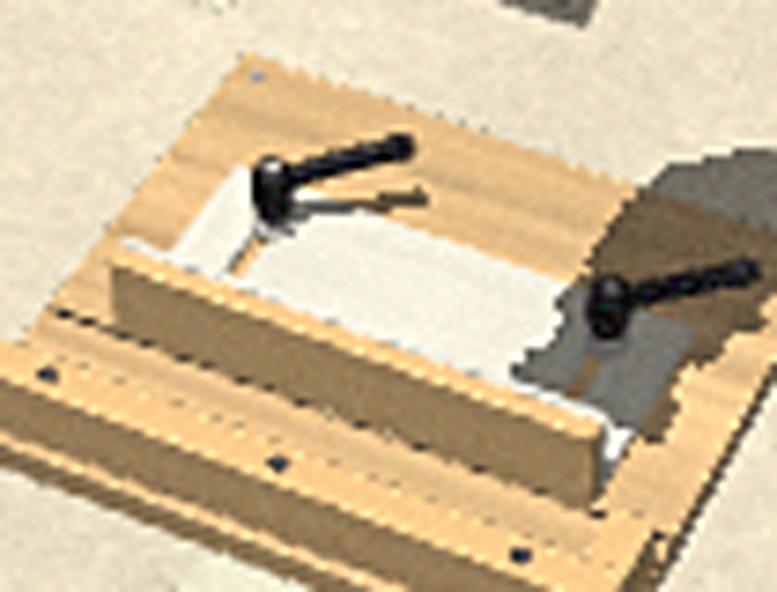

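Run:
```python
from h import *
a=cv2.imread('pics/w16.png')
x=cv2.resize(a[0:40,240:300],None,fx=13,fy=13,interpolation=cv2.INTER_CUBIC)[:290];y=cv2.resize(a[195:240,240:300],None,fx=13,fy=13,interpolation=cv2.INTER_CUBIC)[:300]
cv2.imwrite('pics/w16z.png',np.vstack([x[:290],y]))
d,_=load('w16')
L=lambda y:603.75+.043*(y-27)
for y in (-135,-98,152,165,185):
  for n,z,x in (('line',.018,L(y)),('top',.068,L(y))): print(y,n,w2px(d,[x/1000,y/1000,z]).round(1))
```

```text
-135 line [268.2  -6.1]
-135 top [261.9 -20.5]
-98 line [267.6  18.7]
-98 top [261.1   6.8]
152 line [270.1 202.5]
152 top [264.2 214.1]
165 line [270.5 211.4]
165 top [264.8 224.1]
185 line [271.1 224.9]
185 top [265.7 238.9]
```

View pics/w16z.png

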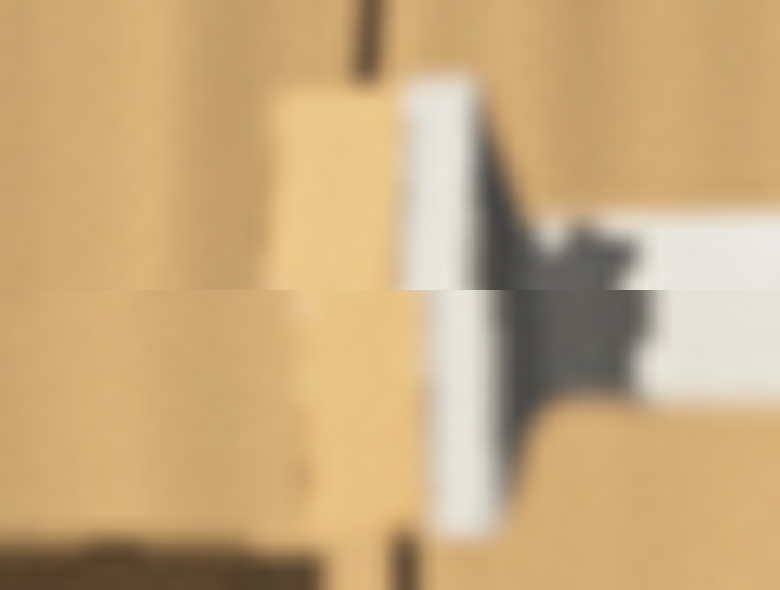

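Run:
```python
from h import *
d,_=load('w16')
L=lambda y:603.75+.043*(y-27)
def A(n,X,Y,v0):
  p=px2w(d,240+(X+.5)/13-.5,v0+(Y+.5)/13-.5,.068)*1000;print(n,p.round(1),(L(p[1])-p[0]).round(2))
A('R face',275,95,0);A('R seam',401,95,0);A('R back',477,95,0)
A('L face',308,525-290,195);A('L seam',428,525-290,195);A('L back',500,525-290,195)
# grey profile across the face's foot in the scene picture
s,im=load('s16');g=cv2.cvtColor(im,cv2.COLOR_BGR2GRAY).astype(np.float32)
for y in (-125,-112,-80,-50,-20,10,40,70,100,130,145,165,172):
  q=[]
  for off in np.arange(-8,9,1.0):
    v=[]
    for yy in np.arange(y-5,y+5.1,1):
      u=w2px(s,[(L(yy)+off)/1000,yy/1000,.018]);v.append(cv2.getRectSubPix(g,(1,1),(float(u[0]),float(u[1])))[0,0])
    q.append(int(np.mean(v)))
  print(y,q)
```

```text
R face [598.8 -98.   68. ] -0.45
R seam [587.5 -96.7  68. ] 10.93
R back [580.7 -96.   68. ] 17.74
L face [610.2 150.   68. ] -1.13
L seam [598.7 150.4  68. ] 10.35
L back [591.9 150.7  68. ] 17.19
-125 [146, 147, 147, 145, 136, 122, 104, 86, 75, 75, 88, 106, 124, 138, 146, 148, 147]
-112 [146, 147, 148, 144, 134, 118, 101, 86, 81, 87, 101, 118, 133, 142, 146, 147, 146]
-80 [91, 91, 91, 90, 87, 84, 81, 80, 85, 97, 113, 128, 140, 147, 149, 148, 146]
-50 [92, 92, 91, 89, 86, 82, 80, 80, 86, 97, 113, 128, 140, 147, 149, 149, 147]
-20 [91, 91, 91, 89, 86, 83, 81, 83, 91, 103, 117, 131, 141, 146, 148, 148, 146]
10 [90, 89, 89, 89, 90, 92, 95, 100, 105, 112, 121, 131, 139, 144, 147, 149, 149]
40 [88, 88, 88, 88, 88, 89, 91, 93, 99, 107, 118, 130, 140, 146, 150, 151, 151]
70 [92, 91, 90, 89, 87, 86, 85, 86, 92, 103, 116, 129, 140, 147, 151, 152, 152]
100 [90, 90, 90, 89, 88, 86, 85, 86, 92, 103, 116, 129, 140, 148, 150, 151, 151]
130 [92, 91, 91, 90, 88, 87, 86, 87, 93, 104, 118, 131, 142, 148, 150, 150, 149]
145 [85, 86, 88, 90, 92, 94, 95, 94, 95, 99, 107, 119, 132, 143, 150, 153, 154]
165 [139, 141, 146, 150, 153, 154, 154, 154, 154, 155, 155, 154, 153, 152, 151, 151, 152]
172 [134, 136, 140, 145, 149, 152, 152, 152, 152, 153, 153, 153, 153, 152, 153, 153, 154]
```

```bash
python3 -c "
from plant import *
print(close_job())"
```

```text
the job is handed in; nothing more can be done
None
```

The fence is on the pencil line at both ends, both levers are tight, and I handed the job in at about 31 s. The system gives no verdict, so these are my own readings.

- **Fence:** I pinched it by the wall, slid it about 38 mm and turned it about 0.9°. In the last wrist picture the face was about 0.4 mm past the line's centre at the right end and about 1.1 mm past at the left. Both are inside the 2 mm limit, but the left has less to spare, given a camera calibration of about 2 mm. The scene picture agreed: part of the line still showed along the foot on both halves.
- **Levers:** I pushed both clockwise with closed fingers, to about 8.7 N on the right and 9.4 N on the left, worked out at 60 mm from the axis. The left one read about 4.5–5 N while slack instead of 4 N, so its true value may be about 10% lower. Both levers stayed where I left them.
- **Check that disagreed:** the real fingertips end about 36 mm short of the reported TCP. My first grip closed in the air just above the wall, without moving anything. I found this in the pictures and corrected the heights.
- **Other objects:** the arm never felt contact with any of them, but I did not measure their final positions. It was clear of everything at hand-in.

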